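# Pack the loose reducers into the folding job stand

### The arm

A 6-joint arm with a two-finger parallel gripper is mounted at the origin on the work surface. World frame = base frame: x ahead of the robot, y to its left, z up, the work surface at z = 0. Lengths are in m, angles in rad, forces in N, time in s.
With the tool pointing down it reaches from about 0.35 to 0.8 m from the base axis. Payload 7.3 kg.
Tool frame: the origin (TCP) lies between the finger pads; the fingertips stand 17 mm ahead of it and the grasp point (between the pads) lies 2 mm behind it; z points along the fingers, y is the line along which they close (so a half turn about z gives the same grasp; the last joint's range is limited). The gripper opens to 85 mm and grips with 20 to 120 N. Pads are 22 mm wide; open, the fingers measure 114 mm over their backs; the gripper's body (76 mm by 85 mm) begins 54 mm behind the grasp point. The pads swing forward as they close: fully open they stand 13 mm farther back than shut.
Start: joints at [1.181, 0.342, 1.524, -0, 1.275, -0.146], TCP at [0.127, 0.509, 0.208] pointing down, gripper open.
Joint ranges: [-2.53, 2.53], [-0.77, 2.02], [0.04, 2.7], [-1, 4.14], [0.28, 2.66], [-3.11, 3.11]. Speed limits (rad/s): [2.57, 2.57, 3.14, 3.14, 3.14, 3.14].

### API

Orientations are given as a unit quaternion [x, y, z, w].
In Python, from cell import status, vision, r gives the robot as it stands.
- The arm moves only by the tool apply_moves, never from a script. Its argument "plan" is a list that holds one entry, the list of rows, each a list of 7 numbers: the closure, from 0 (fully open) to 1 (shut), then the shift along the tool's x, y, z scaled (see below), then the turn, a rotation vector about the tool's x, y, z scaled (see below). A call has 1 to 5 rows; each row is the pose to reach, as a shift and turn from the pose commanded when the call began, along the tool's axes at that moment; what a row does not reach only later rows make up. The controller multiplies each number of a shift by 300 mm and each number of a turn by 120 degrees. A row lasts 1/12 s, in which the tool goes at most 41.7 mm and 7.16 degrees, less where a joint would pass 70% of its speed; a pose out of reach is approached as far as the arm can. A call with a number of a shift or a turn outside -1 to 1 is refused whole. A call with a gripper value outside its range is refused whole. The fingers move at their own pace and stop on an object; the grip force is fixed at half the most. Time passes only in rows, so rows that repeat a pose let the fingers close. It gives the time, the measured TCP pose, the force, the opening and the grip force at its end, in the units of the state.
- status.observe(): the state, without advancing time (a new reading comes with each control period).
- vision.get_image(name): name is "scene" or "top"; returns (picture, depth): 420x560x3 uint8, red, green, blue; 420x560 float32, m along the optical axis (not along the pixel's ray), 0 where there is no reading.
- vision.camera_model(name): a dict with "fx", "fy", "cx", "cy" (pixels), "origin" and "rotation" of the camera in the world. Camera axes: x right, y up, looking along -z (the intrinsics and any distortion apply to the point x, -y, -z); pixel columns grow to the right and rows downward; lengths in m; the calibration is good to about 2 mm. A picture is of the moment at which its call begins. camera_model takes no time and is no camera call.
- r.job_done(): hands the job in; it is judged then, once.
The state is a dict: "clock": time; "qpos": joint angles; "joint_vel": joint speeds; "effort": joint torques, N m; "ee_pos": TCP position; "tool_rot": TCP orientation; "force": force on the tool from outside, world axes, zero at the start; "ft_torque": the same for the moment, N m; "finger_gap": opening from 0.0 (shut) to 1.0 (fully open); "finger_force": force on a finger pad.
Only numpy, scipy, OpenCV 4.12 (cv2) and the standard library are available. Lean on these libraries where they do the work, as an engineer would, in place of code of your own. Each camera call takes 0.05 s, during which the arm holds its last target. There are 200 camera calls.

### The job

Swing the folding job stand's aluminium leaf up until it snaps open and stays, and stand every loose exhaust reducer from the bench upright, wide end down, in a free pocket of its own in the blue tray. Only when all are in, swing the leaf back down until it snaps shut over them. Leave the reducer that is already packed in the tray, and do not knock over or shove aside the other things on the bench.

Things in the scene. Friction and masses are not known exactly. Their poses are not given: they have to be found in the camera images.
- tray: Blue fixed pocket tray of the folding stand. Origin: centre of its underside on the bench; z up, x from the front (handle side) to the hinge side, y along the hinge. 2 x 3 open pockets centred at x = -33, +33 mm, y = -76, 0, +76 mm, each 62 (x) by 72 (y) mm inside; floor 6 mm and wall tops 34 mm above the bench. 10 mm posts stand at x = -61, y = +-121 mm, 85 mm high.
- hinge (a point): Middle of the leaf's hinge axis, at tray x = +95 mm, y = 0, 90 mm above the bench; the axis runs along tray y between two cheeks 100 mm high at y = +-121 mm, with the spring outside the -y one (to y = -150). The aluminium leaf is a plate 224 mm wide and 5 mm thick that reaches from 5 to 155 mm from this axis, ending in a rail 252 mm wide, the red handle bar beyond; a paper drawing is on its inner face.
- stand (a joint): Leaf angle (rad): 0 = folded, level over the pockets, underside 87 mm above the bench; 1.9 = open, leaning 19 degrees back; both hard stops. Leaf 0.3 kg with an over-centre spring: balances at about 1.1, below that it snaps shut, above that open, and stays there. Raising it from folded takes about 4 N at the handle, less as it rises; pulling it off the open stop takes about 3 N.
- stand_grip (a point): Middle of the leaf's red handle bar: round, 12 mm in diameter, parallel to the hinge, 200 mm from its axis in the leaf's plane; 105 mm of it is free between two arms, with an open gap of 39 mm to the leaf's edge. At leaf angle q it lies at tray x = 95 - 200 cos q mm, 90 + 200 sin q mm above the bench (folded x = -105, height 90; open x = 160, height 279).
- reducer0_mid (a point): Loose steel exhaust reducer standing on the bench wide end down (may be absent). Round: body 52 mm in diameter and 30 mm high, then a small shoulder up to 37 mm, then a neck 34 mm in diameter up to the top at 70 mm; 0.15 to 0.3 kg. This point is on its axis, 35 mm above its foot; z along its axis, towards the neck.
- reducer1_mid (a point): Loose steel exhaust reducer standing on the bench wide end down (may be absent). Round: body 52 mm in diameter and 30 mm high, then a small shoulder up to 37 mm, then a neck 34 mm in diameter up to the top at 70 mm; 0.15 to 0.3 kg. This point is on its axis, 35 mm above its foot; z along its axis, towards the neck.
- reducer2_mid (a point): Loose steel exhaust reducer standing on the bench wide end down (may be absent). Round: body 52 mm in diameter and 30 mm high, then a small shoulder up to 37 mm, then a neck 34 mm in diameter up to the top at 70 mm; 0.15 to 0.3 kg. This point is on its axis, 35 mm above its foot; z along its axis, towards the neck.
- reducer3_mid (a point): Loose steel exhaust reducer standing on the bench wide end down (may be absent). Round: body 52 mm in diameter and 30 mm high, then a small shoulder up to 37 mm, then a neck 34 mm in diameter up to the top at 70 mm; 0.15 to 0.3 kg. This point is on its axis, 35 mm above its foot; z along its axis, towards the neck.
- reducer4_mid (a point): Loose steel exhaust reducer standing on the bench wide end down (may be absent). Round: body 52 mm in diameter and 30 mm high, then a small shoulder up to 37 mm, then a neck 34 mm in diameter up to the top at 70 mm; 0.15 to 0.3 kg. This point is on its axis, 35 mm above its foot; z along its axis, towards the neck.
- packed0_mid (a point): A reducer of the same shape and size that already stands in one of the tray's pockets (only one of the three such reducers is present), hidden by the leaf while it is folded. This point is on its axis, 35 mm above its foot; z along its axis, towards the neck.
- packed1_mid (a point): A reducer of the same shape and size that already stands in one of the tray's pockets (only one of the three such reducers is present), hidden by the leaf while it is folded. This point is on its axis, 35 mm above its foot; z along its axis, towards the neck.
- packed2_mid (a point): A reducer of the same shape and size that already stands in one of the tray's pockets (only one of the three such reducers is present), hidden by the leaf while it is folded. This point is on its axis, 35 mm above its foot; z along its axis, towards the neck.
- magnet: Bystander, loose: flat steel plate 75 x 75 mm with an orange L-shaped body on it, 22 mm high: welding magnet. Origin: centre of its underside.
- flange: Bystander, loose: steel flange plate 110 x 70 x 12 mm with two holes. Origin: centre of its underside.
- hammer: Bystander, loose: hammer lying down, about 0.25 m long. Origin: centre of its underside.
- tin: Bystander, loose: squat green-banded jar of paste, 60 mm across, 70 mm high. Origin: centre of its underside.
- clamp: Bystander, loose: red C-clamp lying flat, 120 x 75 x 12 mm. Origin: centre of its underside.
Not all that is in view belongs to the job. What is shaped like the part that bears reducer0_mid but red is not meant. What is shaped like the part that bears reducer1_mid but red is not meant.

How it is judged:
On the way, in this order (a step that is already met when the one before it is completed fails the run):
1. the leaf has snapped open against its stop (value of joint stand above 1.82 rad), for 0.3 s.
2. every reducer stands upright on the floor of a tray pocket while the leaf is open (x of reducer0_mid in the frame of tray between -0.066 and 0.066 m and y of reducer0_mid in the frame of tray between -0.114 and 0.114 m and z of each of reducer0_mid, reducer1_mid, reducer2_mid, reducer3_mid, reducer4_mid, packed0_mid, packed1_mid, packed2_mid in the frame of tray below 0.048 m and angle between each of reducer0_mid, reducer1_mid, reducer2_mid, reducer3_mid, reducer4_mid, packed0_mid, packed1_mid, packed2_mid's own z axis and vertical below 0.15 rad and x of reducer1_mid in the frame of tray between -0.066 and 0.066 m and y of reducer1_mid in the frame of tray between -0.114 and 0.114 m and x of reducer2_mid in the frame of tray between -0.066 and 0.066 m and y of reducer2_mid in the frame of tray between -0.114 and 0.114 m and x of reducer3_mid in the frame of tray between -0.066 and 0.066 m and y of reducer3_mid in the frame of tray between -0.114 and 0.114 m and x of reducer4_mid in the frame of tray between -0.066 and 0.066 m and y of reducer4_mid in the frame of tray between -0.114 and 0.114 m and x of packed0_mid in the frame of tray between -0.066 and 0.066 m and y of packed0_mid in the frame of tray between -0.114 and 0.114 m and x of packed1_mid in the frame of tray between -0.066 and 0.066 m and y of packed1_mid in the frame of tray between -0.114 and 0.114 m and x of packed2_mid in the frame of tray between -0.066 and 0.066 m and y of packed2_mid in the frame of tray between -0.114 and 0.114 m and value of joint stand above 1.5 rad), for 0.2 s.
At the end, for the whole second after the job is handed in: The leaf is shut (angle below 0.06 rad) and every reducer present, packed one included, stands on a pocket floor inside the tray (middle less than 48 mm above the tray's underside), upright within 0.15 rad (x of reducer0_mid in the frame of tray between -0.066 and 0.066 m and y of reducer0_mid in the frame of tray between -0.114 and 0.114 m and z of each of reducer0_mid, reducer1_mid, reducer2_mid, reducer3_mid, reducer4_mid, packed0_mid, packed1_mid, packed2_mid in the frame of tray below 0.048 m and angle between each of reducer0_mid, reducer1_mid, reducer2_mid, reducer3_mid, reducer4_mid, packed0_mid, packed1_mid, packed2_mid's own z axis and vertical below 0.15 rad and x of reducer1_mid in the frame of tray between -0.066 and 0.066 m and y of reducer1_mid in the frame of tray between -0.114 and 0.114 m and x of reducer2_mid in the frame of tray between -0.066 and 0.066 m and y of reducer2_mid in the frame of tray between -0.114 and 0.114 m and x of reducer3_mid in the frame of tray between -0.066 and 0.066 m and y of reducer3_mid in the frame of tray between -0.114 and 0.114 m and x of reducer4_mid in the frame of tray between -0.066 and 0.066 m and y of reducer4_mid in the frame of tray between -0.114 and 0.114 m and x of packed0_mid in the frame of tray between -0.066 and 0.066 m and y of packed0_mid in the frame of tray between -0.114 and 0.114 m and x of packed1_mid in the frame of tray between -0.066 and 0.066 m and y of packed1_mid in the frame of tray between -0.114 and 0.114 m and x of packed2_mid in the frame of tray between -0.066 and 0.066 m and y of packed2_mid in the frame of tray between -0.114 and 0.114 m and value of joint stand below 0.06 rad); the robot touches nothing.
It fails at once if the magnet is shoved more than 6 cm aside or knocked over (distance of magnet from where it was at the start of the episode above 0.06 m or angle between magnet's own z axis and vertical above 0.6 rad).
It fails at once if the flange is shoved more than 6 cm aside or knocked over (distance of flange from where it was at the start of the episode above 0.06 m or angle between flange's own z axis and vertical above 0.6 rad).
It fails at once if the hammer is shoved more than 6 cm aside or knocked over (distance of hammer from where it was at the start of the episode above 0.06 m or angle between hammer's own z axis and vertical above 0.6 rad).
It fails at once if the tin is shoved more than 6 cm aside or knocked over (distance of tin from where it was at the start of the episode above 0.06 m or angle between tin's own z axis and vertical above 0.6 rad).
It fails at once if the clamp is shoved more than 6 cm aside or knocked over (distance of clamp from where it was at the start of the episode above 0.06 m or angle between clamp's own z axis and vertical above 0.6 rad).
Of reducer0, reducer1, reducer2, reducer3, reducer4 only 3 to 5 are there at a start; the rules pass over those that are not, and their reading is None.
Of packed0, packed1, packed2 only 1 to 1 are there at a start; the rules pass over those that are not, and their reading is None.
At some moment in a run one of reducer0, reducer1, reducer2, reducer3, reducer4 may be knocked a few centimetres aside while the robot is not near it.
Once in a run the grip may slacken for a moment while it holds something.
It also fails if it takes over 210 s, if anything falls off the work surface, if the arm or the gripper's body presses on something with over 40 N, if the wrist force passes 120 N, or if a joint passes its speed limit or range.

## Working session

There is one attempt and no reset: what is moved stays moved. The work goes in short steps, Python scripts to look and compute and a tool call to move; the robot and the scene stay as the last step left them, time stands still between calls to the robot, and variables do not carry over. Pictures are saved under pics/ and viewed, at most 14 in all, crops included, and the job is handed in when it is done.

Besides the shell and the picture viewer there is one more tool, called after "Call:" in YAML: its name, and indented under it one key for each argument. apply_moves: Moves the arm, as the interface text tells. Its arguments: {"type":"object","properties":{"plan":{"type":"array","items":{"type":"array","items":{"type":"array","items":{"type":"number","minimum":-1,"maximum":1}}}}},"required":["plan"]}

```bash
ls; mkdir -p pics
cat > h.py <<'E'
import numpy as np, cv2
from cell import status, vision, r
def grab(name,fn=None):
    im,d=vision.get_image(name)
    if fn: cv2.imwrite('pics/'+fn,im[:,:,::-1])
    return im,d
def pts(name,d):
    c=vision.camera_model(name)
    v,u=np.mgrid[0:d.shape[0],0:d.shape[1]]
    P=np.stack([(u-c['cx'])/c['fx']*d,-(v-c['cy'])/c['fy']*d,-d],-1)
    return P@np.array(c['rotation']).T+np.array(c['origin'])
E
python3 - <<'E'
from h import *
print(status.observe())
for n in('scene','top'):
    im,d=grab(n,n+'0.png'); print(vision.camera_model(n))
    np.savez(n+'0.npz',im=im,d=d)
E
```

```text
pics
{'clock': 0.0, 'qpos': array([ 1.18100117e+00,  3.42743351e-01,  1.52500689e+00,  3.35256223e-05,
        1.27536823e+00, -1.46015986e-01]), 'joint_vel': array([ 0.00260198, -0.00046469,  0.00212455, -0.00130263,  0.00054348,
       -0.0014863 ]), 'effort': array([-1.20749184e-03, -4.33674788e+01, -2.46015179e+01, -3.51204253e-04,
        7.71293911e-03,  1.00035180e-05]), 'ee_pos': array([0.12653511, 0.50909117, 0.2077188 ]), 'tool_rot': array([ 1.21592809e-01,  9.92579773e-01, -7.31452089e-04, -2.17412922e-04]), 'force': array([-0.26803201, -0.24089195,  0.50871459]), 'ft_torque': array([ 0.03103093, -0.00543736,  0.03226622]), 'finger_force': 0.0, 'finger_gap': 0.9993043496197382}
{'fx': 423.73444384768845, 'fy': 423.73444384768845, 'cx': 288.982955326932, 'cy': 213.54451472232927, 'origin': array([1.12869738, 0.72517745, 0.87987081]), 'rotation': array([0.14463292, 0.39770982, 0.85656641, 0.29530019])}
{'fx': 499.5632724908125, 'fy': 499.5632724908125, 'cx': 276.02081459027306, 'cy': 210.07054471425963, 'origin': array([0.26778586, 0.02431435, 1.63026994]), 'rotation': array([ 0.06179948, -0.06018837, -0.70315461,  0.70578452])}
```

```bash
sed -i "s/np.array(c\['rotation'\]).T/R.from_quat(c['rotation']).as_matrix().T/; 1a from scipy.spatial.transform import Rotation as R" h.py; cat h.py | tail -8
```

```text
im,d=vision.get_image(name)
    if fn: cv2.imwrite('pics/'+fn,im[:,:,::-1])
    return im,d
def pts(name,d):
    c=vision.camera_model(name)
    v,u=np.mgrid[0:d.shape[0],0:d.shape[1]]
    P=np.stack([(u-c['cx'])/c['fx']*d,-(v-c['cy'])/c['fy']*d,-d],-1)
    return P@R.from_quat(c['rotation']).as_matrix().T+np.array(c['origin'])
```

View pics/scene0.png

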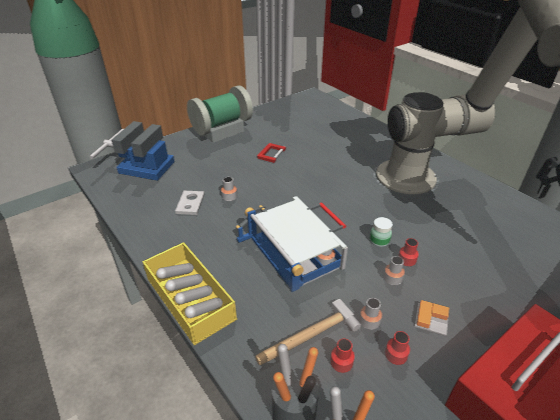

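View pics/top0.png

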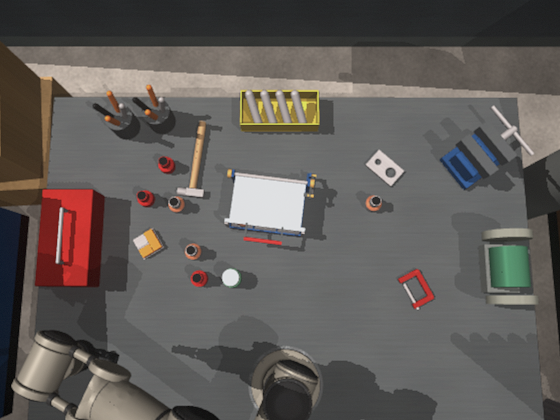

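Run:
```python
from h import *
for n,seeds in (('top',{'A':(374,203),'B':(176,204),'C':(193,251),'redB':(145,198),'redC':(199,278),'red3':(166,164),'tin':(231,277),'ham':(190,192),'mag':(149,243)}),('scene',{'A':(229,188),'C':(396,270),'B':(372,313)})):
    f=np.load(n+'0.npz');d=f['d'];P=pts(n,d)
    for k,(u,v) in seeds.items():
        w=P[v-16:v+17,u-16:u+17].reshape(-1,3)
        t=w[(w[:,2]>.06)&(w[:,2]<.09)] if k not in('ham','mag') else w[w[:,2]>.012]
        if len(t): print(n,k,len(t),((t.min(0)+t.max(0))/2*1000).round(),t.mean(0).round(3),t[:,2].max().round(3))
    if n=='top':
        im=f['im'].astype(int)
        hsv=cv2.cvtColor(f['im'],cv2.COLOR_RGB2HSV)
        sub=np.zeros(d.shape,bool); sub[165:250,215:325]=1
        red=sub&((hsv[...,0]<6)|(hsv[...,0]>174))&(hsv[...,1]>150)&(hsv[...,2]>80)
        q=P[red&(P[...,2]>.06)]; c=q.mean(0); m=np.linalg.svd((q-c)[:,:2])[2][0]
        print('bar',len(q),c.round(4),m, q.min(0).round(3),q.max(0).round(3))
        wh=sub&(hsv[...,1]<40)&(hsv[...,2]>170)&(abs(P[...,2]-.093)<.015)
        w=P[wh]; r_=cv2.minAreaRect(w[:,:2].astype(np.float32)*1000); print('paper',len(w),r_,w[:,2].mean())
        pl=P[sub&(abs(P[...,2]-.092)<.008)]; print('leafplate',cv2.minAreaRect(pl[:,:2].astype(np.float32)*1000))
```

```text
top A 93 [ 571. -290.   68.] [ 0.571 -0.289  0.068] 0.075
top B 95 [565. 353.  70.] [0.564 0.352 0.069] 0.08
top C 92 [411. 293.  69.] [0.411 0.294 0.069] 0.077
top redB 89 [584. 456.  71.] [0.585 0.456 0.069] 0.08
top redC 98 [326. 273.  70.] [0.325 0.272 0.069] 0.081
top red3 90 [697. 392.  69.] [0.697 0.392 0.069] 0.078
top tin 231 [328. 169.  70.] [0.328 0.169 0.069] 0.079
top ham 434 [466. 190. 821.] [0.6   0.315 0.038] 1.63
top mag 337 [376. 248. 821.] [0.433 0.426 0.054] 1.63
bar 119 [0.4403 0.0704 0.0944] [0.13174547 0.99128358] [0.429 0.016 0.083] [0.451 0.127 0.101]
paper 3591 ((562.3554077148438, 55.96062469482422), (249.5844268798828, 164.88897705078125), 82.87104797363281) 0.09190511750327415
leafplate ((542.437255859375, 56.37303161621094), (276.6806335449219, 219.11216735839844), 82.4556655883789)
scene A 70 [ 573. -285.   68.] [ 0.574 -0.284  0.069] 0.075
scene C 127 [415. 298.  67.] [0.417 0.299 0.069] 0.074
scene B 159 [568. 356.  67.] [0.57  0.357 0.069] 0.074
```

```bash
cat >> h.py <<'E'
TX=np.array([.9913,-.1317]);TY=np.array([.1317,.9913]);T0=np.array([.544,.0566]);YAW=-7.57
def tray(x,y): return T0+x*TX+y*TY
def Rd(yaw):
    c,s=np.cos(np.radians(yaw)),np.sin(np.radians(yaw))
    return np.array([[-s,c,0],[c,s,0],[0,0,-1.]]).T
def chain(*targets,yaw=YAW,start=None):
    "print shift and turn numbers for each world target; each from the previous target"
    s=status.observe()
    p,Q=np.array(s['ee_pos']),R.from_quat(s['tool_rot']).as_matrix()
    for t in targets:
        t=np.array(t); G=Rd(yaw)
        sh=Q.T@(t-p)/.3; tu=R.from_matrix(Q.T@G).as_rotvec(degrees=True)/120
        print(t.round(3),'shift',sh.round(4),'turn',tu.round(3),'dist mm',round(np.linalg.norm(t-p)*1000))
        p,Q=t,G
E
python3 - <<'E'
from h import *
chain([.31,.29,.22],[.439,.0705,.16],[.439,.0705,.088])
s=status.observe();p,Q=s['ee_pos'],R.from_quat(s['tool_rot']).as_matrix()
from h import Rd
t=np.array([.26,.36,.22]);print(Q.T@(t-p)/.3)
E
```

```text
[0.31 0.29 0.22] shift [-0.7697 -0.5612 -0.0401] turn [-0.001  0.     0.697] dist mm 286
[0.439 0.07  0.16 ] shift [-0.6686  0.5226  0.2   ] turn [0. 0. 0.] dist mm 262
[0.439 0.07  0.088] shift [0.   0.   0.24] turn [0. 0. 0.] dist mm 72
[-0.55160762 -0.37504745 -0.04027365]
```

Call:
apply_moves:
  plan:
    - [[0.5,-0.77,-0.561,-0.04,0,0,0.697],[0.5,-0.77,-0.561,-0.04,0,0,0.697],[0.5,-0.77,-0.561,-0.04,0,0,0.697],[0.5,-0.77,-0.561,-0.04,0,0,0.697],[0.5,-0.77,-0.561,-0.04,0,0,0.697]]

```text
clock: 0.52
ee_pos: [0.2609, 0.3482, 0.217]
tool_rot: [0.423, 0.906, -0.0, -0.0]
force: [1.2, -0.9, 0.0]
finger_gap: 0.501
finger_force: 0.0
```

Run:
```python
from h import *
s=status.observe();print(s['ee_pos'],s['finger_gap'],s['clock'])
chain([.35,.22,.22],[.439,.0705,.16])
```

```text
[0.26087006 0.34822724 0.21695572] 0.5012841349919004 0.5167
[0.35 0.22 0.22] shift [-0.5185 -0.0464 -0.0101] turn [-0.     0.     0.396] dist mm 156
[0.439 0.07  0.16 ] shift [-0.4549  0.3597  0.2   ] turn [0. 0. 0.] dist mm 184
```

Call:
apply_moves:
  plan:
    - [[0.5,-0.52,-0.05,-0.01,0,0,0.396],[0.5,-0.52,-0.05,-0.01,0,0,0.396],[0.5,-0.52,-0.05,-0.01,0,0,0.396],[0.5,-0.52,-0.05,-0.01,0,0,0.396],[0.5,-0.52,-0.05,-0.01,0,0,0.396]]

```text
clock: 0.93
ee_pos: [0.3524, 0.2171, 0.2201]
tool_rot: [0.684, 0.73, -0.0, 0.001]
force: [-0.3, 0.3, 0.3]
finger_gap: 0.502
finger_force: 0.0
```

Run:
```python
from h import *
s=status.observe();print(s['ee_pos'],s['finger_gap'],s['clock'])
chain([.439,.0705,.16])
```

```text
[0.35241822 0.2170737  0.2200852 ] 0.501722921504938 0.9333
[0.439 0.07  0.16 ] shift [-0.5061  0.2558  0.2014] turn [0.001 0.001 0.094] dist mm 181
```

Call:
apply_moves:
  plan:
    - [[0.5,-0.506,0.256,0.2,0,0,0.094],[0.5,-0.506,0.256,0.2,0,0,0.094],[0.5,-0.506,0.256,0.2,0,0,0.094],[0.5,-0.506,0.256,0.2,0,0,0.094],[0.5,-0.506,0.256,0.2,0,0,0.094]]

```text
clock: 1.35
ee_pos: [0.4391, 0.0719, 0.1582]
tool_rot: [0.749, 0.662, -0.001, -0.0]
force: [-0.1, -0.6, -0.2]
finger_gap: 0.498
finger_force: 0.0
```

Run:
```python
from h import *
s=status.observe();print(s['ee_pos'],s['finger_gap'],s['clock'])
chain([.439,.0705,.088])
grab('scene','s1.png')
```

```text
[0.4390961  0.07189706 0.15823254] 0.4983666809372159 1.35
[0.439 0.07  0.088] shift [-0.0043  0.0006  0.2341] turn [-0.001  0.001  0.005] dist mm 70
```

View pics/s1.png

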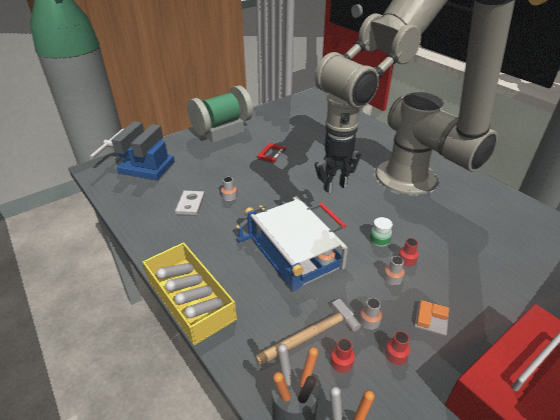

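The gripper (338,180) hangs over the red bar (333,216); the scene is unchanged. Next I lower it and grip the bar.

Call:
apply_moves:
  plan:
    - [[0.5,-0.004,0,0.12,0,0,0.005],[0.5,-0.004,0,0.234,0,0,0.005],[0.5,-0.004,0,0.234,0,0,0.005]]

```text
clock: 1.65
ee_pos: [0.4335, 0.0746, 0.0853]
tool_rot: [0.752, 0.659, -0.004, -0.004]
force: [-1.3, 0.1, 0.1]
finger_gap: 0.5
finger_force: 0.0
```

Call:
apply_moves:
  plan:
    - [[1,0,0,0,0,0,0],[1,0,0,0,0,0,0],[1,0,0,0,0,0,0],[1,0,0,0,0,0,0],[1,0,0,0,0,0,0]]

```text
clock: 2.07
ee_pos: [0.4386, 0.0747, 0.0913]
tool_rot: [0.752, 0.66, 0.001, 0.001]
force: [0.6, -0.1, 0.6]
finger_gap: -0.0
finger_force: 0.0
```

Run:
```python
from h import *
s=status.observe();print(s['ee_pos'],s['force'],s['finger_gap'],s['finger_force'],s['clock'])
H=tray(.095,0)
W=[]
for q in np.r_[0.0:1.90:.19]:
    q=q+.19; W.append([*(H-.2*np.cos(q)*TX),.088+.2*np.sin(q)])
chain(*W)
```

```text
[0.43857032 0.07473795 0.09125766] [ 0.57741107 -0.10911518  0.62921994] -1.659450660482203e-05 0.0 2.0667
[0.443 0.07  0.126] shift [-0.0136  0.0186 -0.115 ] turn [ 0.001 -0.     0.001] dist mm 35
[0.454 0.069 0.162] shift [ 0.      0.0356 -0.1214] turn [0. 0. 0.] dist mm 38
[0.471 0.066 0.196] shift [ 0.      0.0578 -0.1125] turn [0. 0. 0.] dist mm 38
[0.494 0.063 0.226] shift [ 0.      0.078  -0.0995] turn [0. 0. 0.] dist mm 38
[0.523 0.059 0.251] shift [ 0.      0.0954 -0.083 ] turn [0. 0. 0.] dist mm 38
[0.555 0.055 0.27 ] shift [ 0.      0.1094 -0.0635] turn [0. 0. 0.] dist mm 38
[0.591 0.05  0.282] shift [ 0.      0.1194 -0.0417] turn [0. 0. 0.] dist mm 38
[0.628 0.045 0.288] shift [ 0.      0.1251 -0.0184] turn [0. 0. 0.] dist mm 38
[0.666 0.04  0.286] shift [0.     0.1264 0.0056] turn [0. 0. 0.] dist mm 38
[0.702 0.036 0.277] shift [0.     0.123  0.0294] turn [0. 0. 0.] dist mm 38
```

Run:
```python
from h import *
im,d=grab('scene'); im2,d2=grab('top')
a=cv2.resize(im[140:300,230:410],None,fx=3,fy=3,interpolation=cv2.INTER_CUBIC)
b=cv2.resize(im2[160:270,205:325],None,fx=2.1,fy=2.1,interpolation=cv2.INTER_CUBIC)
o=np.zeros((480,800,3),np.uint8);o[:480,:540]=a;o[:231,545:797]=b[:231,:252]
cv2.imwrite('pics/c2.png',o[:,:,::-1])
P=pts('scene',d)
hsv=cv2.cvtColor(im,cv2.COLOR_RGB2HSV)
red=((hsv[...,0]<6)|(hsv[...,0]>174))&(hsv[...,1]>150)&(hsv[...,2]>80)
m=np.zeros_like(red);m[195:235,300:350]=1
q=P[red&m];print(len(q),q.mean(0),np.percentile(q,[5,95],axis=0))
```

```text
108 [0.44042557 0.07500077 0.09146538] [[0.43378938 0.02434725 0.08739362]
 [0.45072799 0.12847713 0.09785139]]
```

View pics/c2.png

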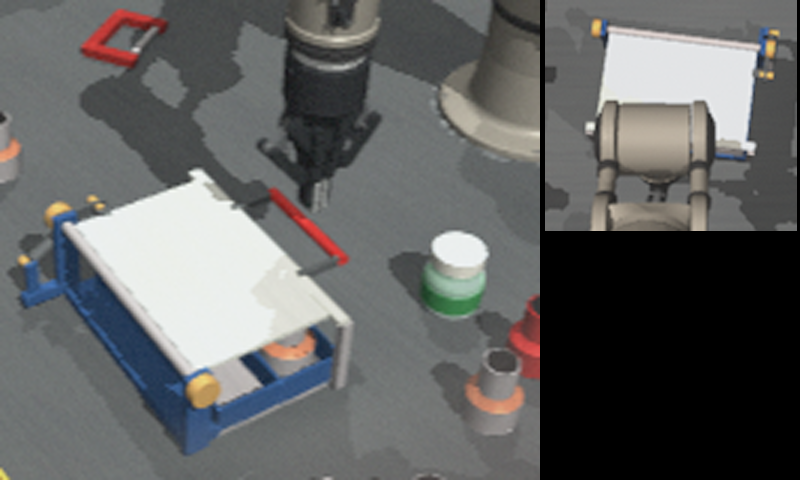

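```bash
cat >> h.py <<'E'
def proj(name,p):
    c=vision.camera_model(name); q=R.from_quat(c['rotation']).as_matrix().T@(np.array(p)-c['origin'])
    return c['cx']+c['fx']*q[0]/-q[2], c['cy']-c['fy']*q[1]/-q[2]
E
python3 - <<'E'
from h import *
s=status.observe();p=s['ee_pos']
for dz in(.05,0,-.017): print(dz,proj('scene',p+[0,0,dz]))
im,d=grab('scene');P=pts('scene',d)
for v in range(185,222,2): print(v,[tuple((P[v,u]*1000).round().astype(int)) for u in(330,334,338)], [tuple(im[v,u]) for u in (334,)])
E
```

```text
0.05 (np.float64(334.2487318935289), np.float64(201.33367453455878))
0 (np.float64(332.84278901351536), np.float64(214.88806054260945))
-0.017 (np.float64(332.3813681019426), np.float64(219.33651804152566))
185 [(np.int64(466), np.int64(79), np.int64(212)), (np.int64(461), np.int64(89), np.int64(216)), (np.int64(449), np.int64(92), np.int64(212))] [(np.uint8(30), np.uint8(31), np.uint8(32))]
187 [(np.int64(465), np.int64(79), np.int64(205)), (np.int64(459), np.int64(88), np.int64(208)), (np.int64(439), np.int64(83), np.int64(196))] [(np.uint8(29), np.uint8(34), np.uint8(32))]
189 [(np.int64(463), np.int64(78), np.int64(197)), (np.int64(460), np.int64(89), np.int64(202)), (np.int64(439), np.int64(84), np.int64(190))] [(np.uint8(31), np.uint8(36), np.uint8(35))]
191 [(np.int64(454), np.int64(70), np.int64(182)), (np.int64(457), np.int64(87), np.int64(193)), (np.int64(436), np.int64(82), np.int64(180))] [(np.uint8(35), np.uint8(37), np.uint8(40))]
193 [(np.int64(450), np.int64(67), np.int64(171)), (np.int64(457), np.int64(89), np.int64(188)), (np.int64(435), np.int64(82), np.int64(173))
[... 1966 characters left out ...]
64(92)), (np.int64(443), np.int64(84), np.int64(99)), (np.int64(346), np.int64(10), np.int64(0))] [(np.uint8(218), np.uint8(66), np.uint8(63))]
217 [(np.int64(371), np.int64(0), np.int64(-3)), (np.int64(446), np.int64(87), np.int64(95)), (np.int64(353), np.int64(18), np.int64(0))] [(np.uint8(206), np.uint8(60), np.uint8(56))]
219 [(np.int64(383), np.int64(12), np.int64(3)), (np.int64(450), np.int64(91), np.int64(92)), (np.int64(443), np.int64(101), np.int64(95))] [(np.uint8(129), np.uint8(59), np.uint8(58))]
221 [(np.int64(387), np.int64(17), np.int64(1)), (np.int64(377), np.int64(25), np.int64(1)), (np.int64(452), np.int64(110), np.int64(99))] [(np.uint8(112), np.uint8(115), np.uint8(115))]
```

Call:
apply_moves:
  plan:
    - [[0.5,0,0,-0.1,0,0,0],[0.5,0,0,-0.1,0,0,0],[0.5,0,0,-0.1,0,0,0],[0.5,0,0,-0.1,0,0,0],[0.5,0,0,-0.1,0,0,0]]

```text
clock: 2.63
ee_pos: [0.4373, 0.0745, 0.1193]
tool_rot: [0.752, 0.66, -0.0, -0.0]
force: [0.4, 0.3, -0.8]
finger_gap: 0.5
finger_force: 0.0
```

Run:
```python
from h import *
s=status.observe();p=s['ee_pos'];print(p,s['force'],s['finger_gap'],s['qpos'].round(3))
im,d=grab('scene');P=pts('scene',d)
hsv=cv2.cvtColor(im,cv2.COLOR_RGB2HSV)
m=(np.linalg.norm(P[...,:2]-p[:2],axis=-1)<.09)&(P[...,2]>.108)&(hsv[...,1]<120)
m&=P[...,0]<.51
q=P[m]
for z in np.arange(.11,.30,.01):
    w=q[abs(q[:,2]-z)<.005]
    if len(w): t=(w[:,:2]-p[:2]); print(round(z,2),len(w),'along close',(t@TX*1000).min().round(),(t@TX*1000).max().round(),'other',(t@TY*1000).min().round(),(t@TY*1000).max().round())
a=cv2.resize(im[110:250,260:430],None,fx=4,fy=4,interpolation=cv2.INTER_CUBIC)
cv2.imwrite('pics/c3.png',a[:,:,::-1])
```

```text
[0.43725461 0.07451066 0.11933871] [ 0.43851731  0.32097867 -0.77668935] 0.5003511437292611 [-0.004  0.298  1.867  0.     0.978  0.126]
0.14 1 along close -22.0 -22.0 other 5.0 5.0
0.15 28 along close -31.0 34.0 other -9.0 12.0
0.16 46 along close -34.0 37.0 other -12.0 12.0
0.17 47 along close -34.0 36.0 other -12.0 12.0
0.18 37 along close -26.0 36.0 other -10.0 13.0
0.19 57 along close -47.0 55.0 other -12.0 14.0
0.2 99 along close -54.0 57.0 other -14.0 15.0
0.21 93 along close -57.0 60.0 other -15.0 19.0
0.22 113 along close -61.0 63.0 other -18.0 19.0
0.23 92 along close -62.0 66.0 other -10.0 18.0
0.24 140 along close -65.0 69.0 other -14.0 21.0
0.25 156 along close -64.0 68.0 other -15.0 21.0
0.26 38 along close 14.0 41.0 other -8.0 13.0
0.27 37 along close -22.0 40.0 other -21.0 37.0
0.28 93 along close -21.0 39.0 other -22.0 40.0
0.29 94 along close -24.0 39.0 other -14.0 38.0
```

View pics/c3.png

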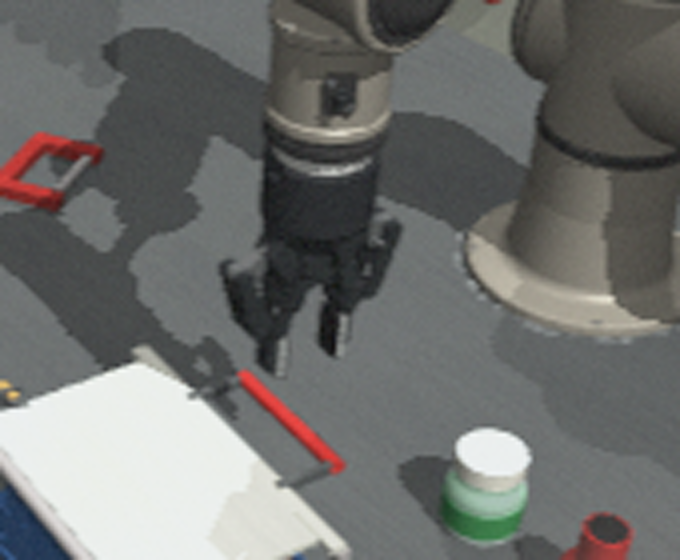

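The fingertips show at z≈.145 with the reported TCP at .119, so the real tool stands about 40 mm higher than reported. The xy position agrees. I go lower by that amount, step by step, and check again.

Call:
apply_moves:
  plan:
    - [[0.5,0,0.01,0.08,0,0,0],[0.5,0,0.01,0.16,0,0,0],[0.5,0,0.01,0.2,0,0,0],[0.5,0,0.01,0.2,0,0,0],[0.5,0,0.01,0.2,0,0,0]]

```text
clock: 3.1
ee_pos: [0.4401, 0.0741, 0.0593]
tool_rot: [0.752, 0.66, -0.001, -0.001]
force: [0.3, 0.5, 0.4]
finger_gap: 0.499
finger_force: 0.0
```

Run:
```python
from h import *
s=status.observe();p=s['ee_pos'];print(p,s['force'],s['finger_gap'],s['qpos'].round(3))
im,d=grab('scene');P=pts('scene',d)
hsv=cv2.cvtColor(im,cv2.COLOR_RGB2HSV)
m=(np.linalg.norm(P[...,:2]-p[:2],axis=-1)<.09)&(P[...,2]>.06)&(hsv[...,1]<120)
m&=P[...,0]<.48
q=P[m]
for z in np.arange(.06,.15,.01):
    w=q[abs(q[:,2]-z)<.005]
    if len(w): t=(w[:,:2]-p[:2]); print(round(z,2),len(w),'along close',(t@TX*1000).min().round(),(t@TX*1000).max().round(),'other',(t@TY*1000).min().round(),(t@TY*1000).max().round())
a=cv2.resize(im[110:250,260:430],None,fx=4,fy=4,interpolation=cv2.INTER_CUBIC)
cv2.imwrite('pics/c4.png',a[:,:,::-1])
```

```text
[0.44011427 0.0741138  0.05926846] [0.25133383 0.50037452 0.41899905] 0.49927286751102135 [-0.005  0.397  1.928  0.     0.818  0.125]
0.08 5 along close -22.0 26.0 other -6.0 55.0
0.09 86 along close -25.0 49.0 other -73.0 58.0
0.1 53 along close -33.0 48.0 other -57.0 57.0
0.11 39 along close -31.0 39.0 other -9.0 12.0
0.12 37 along close -35.0 36.0 other -14.0 11.0
0.13 44 along close -49.0 37.0 other -14.0 13.0
0.14 67 along close -55.0 38.0 other -14.0 14.0
```

View pics/c4.png

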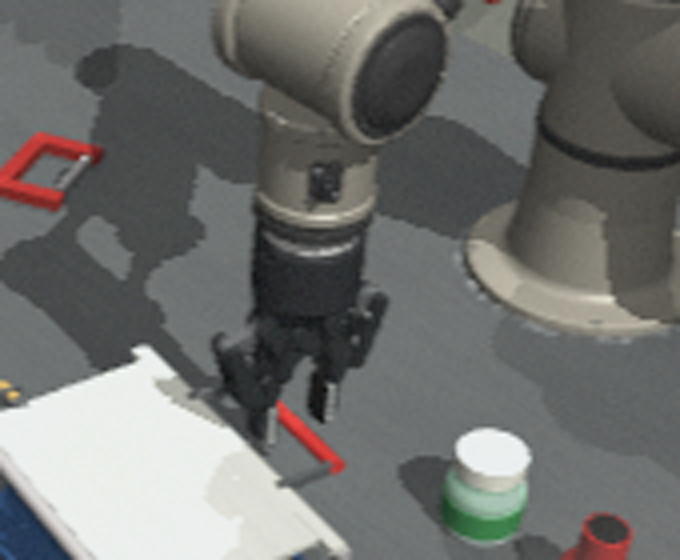

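The fingers now straddle the bar, with the hinge-side finger (265,430) in the gap. I go 18 mm lower and grip.

Call:
apply_moves:
  plan:
    - [[0.5,0,0,0.06,0,0,0],[0.5,0,0,0.06,0,0,0],[0.5,0,0,0.06,0,0,0]]

```text
clock: 3.4
ee_pos: [0.4407, 0.0741, 0.0424]
tool_rot: [0.752, 0.66, -0.0, -0.0]
force: [0.0, 0.1, 0.3]
finger_gap: 0.496
finger_force: 0.0
```

Call:
apply_moves:
  plan:
    - [[1,0,0,0,0,0,0],[1,0,0,0,0,0,0],[1,0,0,0,0,0,0],[1,0,0,0,0,0,0],[1,0,0,0,0,0,0]]

```text
clock: 3.82
ee_pos: [0.4409, 0.0742, 0.0428]
tool_rot: [0.752, 0.66, 0.0, 0.0]
force: [-2.0, 1.2, 5.5]
finger_gap: 0.12
finger_force: 58.4
```

Run:
```python
from h import *
s=status.observe();p=s['ee_pos'];print(p,s['force'])
H=tray(.095,0)
W=[]
for q in np.arange(1,11)*.187:
    # bar's relative displacement from folded
    W.append([*(p[:2]+.2*(1-np.cos(q))*TX),p[2]+.2*np.sin(q)])
Q=R.from_quat(s['tool_rot']).as_matrix()
for a in (0,5):
    p0=p if a==0 else np.array(W[4])
    for w in W[a:a+5]: print(w,(Q.T@(np.array(w)-p0)/.3).round(3))
```

```text
[0.44090316 0.07421867 0.04284571] [-1.99940371  1.17645364  5.50609161]
[np.float64(0.44435954412401457), np.float64(0.07375946732749905), np.float64(0.08002811913227659)] [ 0.     0.012 -0.124]
[np.float64(0.4546081909307269), np.float64(0.07239787468708342), np.float64(0.11591407946371554)] [-0.     0.046 -0.244]
[np.float64(0.4712917556262831), np.float64(0.0701813655875124), np.float64(0.14925234922664357)] [-0.     0.102 -0.355]
[np.float64(0.49382852875467753), np.float64(0.06718722353060778), np.float64(0.1788805157639426)] [-0.     0.178 -0.453]
[np.float64(0.5214327157764413), np.float64(0.06351984591458207), np.float64(0.20376552738951523)] [-0.     0.271 -0.536]
[np.float64(0.5531418355366816), np.float64(0.05930710398739187), np.float64(0.22303971302469427)] [-0.     0.107 -0.064]
[np.float64(0.587850279303527), np.float64(0.05469588433229903), np.float64(0.23603103547326956)] [-0.     0.223 -0.107]
[np.float64(0.6243478602667333), np.float64(0.0498469673416259), np.float64(0.24228652348765348)] [-0.001  0.346 -0.128]
[np.float64(0.6613620093827506), np.float64(0.04492942125206727), np.float64(0.24158806561526971)] [-0.001  0.471 -0.126]
[np.float64(0.6976021463146002), np.float64(0.040114707205941375), np.float64(0.2339600151377102)] [-0.001  0.592 -0.1  ]
```

Call:
apply_moves:
  plan:
    - [[1,0,0.003,-0.062,0,0,0],[1,0,0.012,-0.124,0,0,0],[1,0,0.026,-0.185,0,0,0],[1,0,0.046,-0.244,0,0,0],[1,0,0.046,-0.244,0,0,0]]

```text
clock: 4.23
ee_pos: [0.4544, 0.0725, 0.1177]
tool_rot: [0.752, 0.66, 0.0, 0.0]
force: [-6.2, 1.4, 0.2]
finger_gap: 0.116
finger_force: 58.7
```

```bash
cat >> h.py <<'E'
def arc(q0,q1,n,rows=5):
    "rows from leaf angle q0 to q1 for the gripped bar"
    for k in range(n):
        a=q0+(q1-q0)*k/n
        for j in range(1,rows+1):
            b=a+(q1-q0)/n*j/rows
            print(k,[0,round((np.cos(a)-np.cos(b))*.2/.3,3),round((np.sin(a)-np.sin(b))*.2/.3,3)])
E
python3 - <<'E'
from h import *
s=status.observe();p=s['ee_pos'];print(p,s['force'],s['finger_gap'],s['tool_rot'])
arc(.374,1.87,3)
E
```

```text
[0.45444724 0.07251207 0.11765772] [-6.22904817  1.35102992  0.20222999] 0.11629553088406236 [7.51556432e-01 6.59668755e-01 2.49083542e-04 3.50828928e-05]
0 [0, np.float64(0.027), np.float64(-0.061)]
0 [0, np.float64(0.061), np.float64(-0.118)]
0 [0, np.float64(0.099), np.float64(-0.172)]
0 [0, np.float64(0.143), np.float64(-0.222)]
0 [0, np.float64(0.192), np.float64(-0.267)]
1 [0, np.float64(0.053), np.float64(-0.04)]
1 [0, np.float64(0.11), np.float64(-0.075)]
1 [0, np.float64(0.17), np.float64(-0.104)]
1 [0, np.float64(0.232), np.float64(-0.126)]
1 [0, np.float64(0.296), np.float64(-0.143)]
2 [0, np.float64(0.066), np.float64(-0.01)]
2 [0, np.float64(0.132), np.float64(-0.013)]
2 [0, np.float64(0.198), np.float64(-0.01)]
2 [0, np.float64(0.264), np.float64(0.0)]
2 [0, np.float64(0.329), np.float64(0.016)]
```

Call:
apply_moves:
  plan:
    - [[1,0,0.027,-0.061,0,0,0],[1,0,0.061,-0.118,0,0,0],[1,0,0.099,-0.172,0,0,0],[1,0,0.143,-0.222,0,0,0],[1,0,0.192,-0.267,0,0,0]]

```text
clock: 4.65
ee_pos: [0.5068, 0.066, 0.1964]
tool_rot: [0.751, 0.66, -0.003, -0.004]
force: [-19.8, 3.7, 16.3]
finger_gap: 0.123
finger_force: 45.2
```

Call:
apply_moves:
  plan:
    - [[1,0,0.053,-0.04,0,0,0],[1,0,0.11,-0.075,0,0,0],[1,0,0.17,-0.104,0,0,0],[1,0,0.232,-0.126,0,0,0],[1,0,0.296,-0.143,0,0,0]]

```text
clock: 5.07
ee_pos: [0.6, 0.0544, 0.2409]
tool_rot: [0.751, 0.66, 0.001, 0.0]
force: [-2.7, 3.8, 16.3]
finger_gap: 0.116
finger_force: 62.6
```

Run:
```python
from h import *
s=status.observe();p=s['ee_pos'];print(p,s['force'],s['finger_gap'],s['tool_rot'])
arc(1.371,1.84,1)
```

```text
[0.60002205 0.05438255 0.24092145] [-2.65181706  3.75996814 16.25979737] 0.11637153391509163 [7.51356703e-01 6.59894732e-01 1.42639754e-03 1.14309197e-04]
0 [0, np.float64(0.062), np.float64(-0.01)]
0 [0, np.float64(0.124), np.float64(-0.013)]
0 [0, np.float64(0.187), np.float64(-0.011)]
0 [0, np.float64(0.249), np.float64(-0.003)]
0 [0, np.float64(0.31), np.float64(0.011)]
```

Call:
apply_moves:
  plan:
    - [[1,0,0.062,-0.012,0,0,0],[1,0,0.124,-0.018,0,0,0],[1,0,0.187,-0.018,0,0,0],[1,0,0.249,-0.01,0,0,0],[1,0,0.3,0.003,0,0,0]]

```text
clock: 5.48
ee_pos: [0.6903, 0.043, 0.238]
tool_rot: [0.751, 0.66, 0.002, -0.0]
force: [3.4, 4.8, 5.9]
finger_gap: 0.117
finger_force: 62.9
```

Run:
```python
from h import *
s=status.observe();p=s['ee_pos'];print(p,s['force'],s['finger_gap'],s['finger_force'])
im,d=grab('scene','s5.png')
```

```text
[0.69025461 0.042988   0.23800908] [3.4186477  4.75042537 5.90096158] 0.11719996179834219 62.92983055114746
```

View pics/s5.png

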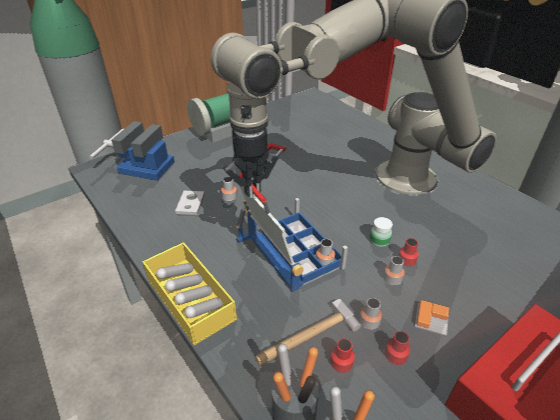

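The leaf is nearly at its open stop, and the packed reducer shows at (326,250). I open the gripper and lift off.

Call:
apply_moves:
  plan:
    - [[0.6,0,0.01,0,0,0,0],[0.5,0,0.015,0,0,0,0],[0.5,0,0.015,0,0,0,0],[0.5,0,0.02,-0.1,0,0,0],[0.5,0,0.02,-0.22,0,0,0]]

```text
clock: 5.95
ee_pos: [0.6928, 0.0406, 0.3005]
tool_rot: [0.752, 0.659, -0.003, -0.003]
force: [0.7, -1.1, -0.0]
finger_gap: 0.495
finger_force: 0.0
```

Call:
apply_moves:
  plan:
    - [[0.4,0,0,-0.1,0,0,0],[0.4,0,-0.1,-0.1,0,0,0],[0.4,0,-0.25,-0.1,0,0,0],[0.4,0,-0.4,-0.1,0,0,0],[0.4,0,-0.52,-0.1,0,0,0]]

```text
clock: 6.37
ee_pos: [0.5384, 0.0609, 0.3328]
tool_rot: [0.752, 0.659, -0.0, -0.0]
force: [0.4, 0.1, 1.4]
finger_gap: 0.6
finger_force: 0.0
```

```bash
cat >> h.py <<'E'
def copper(tag=None):
    "orange shoulder blobs in both views, cast onto plane z=.0335 (bench) and +6 mm"
    for n in('scene','top'):
        im,d=grab(n); P=pts(n,d)
        hsv=cv2.cvtColor(im,cv2.COLOR_RGB2HSV)
        m=((hsv[...,0]>4)&(hsv[...,0]<14)&(hsv[...,1]>75)&(hsv[...,2]>110)).astype(np.uint8)
        m=cv2.dilate(m,np.ones((3,3)))
        k,l,st,c=cv2.connectedComponentsWithStats(m)
        for i in range(1,k):
            if st[i,4]<25: continue
            u,v=map(int,c[i].round()); w=P[max(v-18,0):v+19,max(u-14,0):u+15].reshape(-1,3)
            t=w[(w[:,2]>.058)&(w[:,2]<.085)]
            if len(t)<15: continue
            x=(t.min(0)+t.max(0))[:2]/2; x=np.median(t,0)[:2]*.5+x*.5
            print(n,(u,v),st[i,4],'neck',x.round(3),'tray',((x-T0)@np.c_[TX,TY]).round(3),'n',len(t))
E
python3 - <<'E'
from h import *
s=status.observe();p=s['ee_pos'];print(p,s['force'],s['finger_gap'],s['clock'])
copper()
for n in ('scene','top'):
    im,d=grab(n);P=pts(n,d);t=(P[...,:2]-T0)@np.c_[TX,TY]
    hsv=cv2.cvtColor(im,cv2.COLOR_RGB2HSV);m=(abs(t[...,0]-.16)<.07)&(abs(t[...,1])<.08)&(P[...,2]>.2)&(P[...,2]<.32)&((hsv[...,0]<6)|(hsv[...,0]>174))&(hsv[...,1]>120)
    if m.sum(): print(n,'bar tray xz',m.sum(),np.median(t[m],0),np.median(P[m][:,2]))
E
```

```text
[0.53838316 0.06087242 0.33280215] [0.43418462 0.1373659  1.36442146] 0.6002471560202238 6.3667
scene (167, 56) 16524 neck [ 0.306 -1.275] tray [-0.061 -1.352] n 159
scene (229, 190) 129 neck [ 0.576 -0.284] tray [ 0.076 -0.333] n 69
scene (325, 255) 180 neck [0.524 0.14 ] tray [-0.031  0.08 ] n 137
scene (394, 272) 189 neck [0.417 0.299] tray [-0.158  0.223] n 133
scene (370, 316) 226 neck [0.569 0.357] tray [-0.014  0.301] n 168
top (147, 112) 61 neck [0.828 0.46 ] tray [0.229 0.437] n 60
top (107, 118) 63 neck [0.795 0.544] tray [0.185 0.517] n 22
top (177, 205) 178 neck [0.564 0.352] tray [-0.019  0.296] n 96
top (372, 204) 186 neck [ 0.571 -0.289] tray [ 0.072 -0.339] n 95
top (243, 219) 188 neck [0.519 0.135] tray [-0.035  0.075] n 92
top (193, 251) 204 neck [0.411 0.294] tray [-0.163  0.218] n 94
scene bar tray xz 160 [0.16218125 0.00850363] 0.28434336995732423
top bar tray xz 24 [0.16207652 0.02782179] 0.28371358361833743
```

The leaf is open: the bar sits at x=.162, z=.284 in the tray frame. The packed reducer is in pocket (-33,+76). I start with reducer A at (.571,-.289).

Run:
```python
from h import *
chain([.555,-.12,.26],[.571,-.289,.14])
```

```text
[ 0.555 -0.12   0.26 ] shift [-0.5917  0.1275  0.2488] turn [0.001 0.    0.001] dist mm 196
[ 0.571 -0.289  0.14 ] shift [-0.5514  0.1271  0.4   ] turn [0. 0. 0.] dist mm 208
```

Call:
apply_moves:
  plan:
    - [[0.3,-0.592,0.127,0.249,0,0,0],[0.3,-0.592,0.127,0.249,0,0,0],[0.3,-0.592,0.127,0.249,0,0,0],[0.3,-0.592,0.127,0.249,0,0,0],[0.3,-0.592,0.127,0.249,0,0,0]]

```text
clock: 6.98
ee_pos: [0.5567, -0.124, 0.2569]
tool_rot: [0.752, 0.659, -0.0, 0.0]
force: [0.2, -1.1, 0.4]
finger_gap: 0.696
finger_force: 0.0
```

Call:
apply_moves:
  plan:
    - [[0.3,-0.551,0.127,0.4,0,0,0],[0.3,-0.551,0.127,0.4,0,0,0],[0.3,-0.551,0.127,0.4,0,0,0],[0.3,-0.551,0.127,0.4,0,0,0],[0.3,-0.551,0.127,0.4,0,0,0]]

```text
clock: 7.4
ee_pos: [0.573, -0.292, 0.1368]
tool_rot: [0.752, 0.659, 0.0, 0.0]
force: [0.5, 0.4, 0.6]
finger_gap: 0.7
finger_force: 0.0
```

Run:
```python
from h import *
s=status.observe();p=s['ee_pos'];print(p,s['force'],s['finger_gap'],s['clock'])
copper()
chain([.571,-.289,.085],[.571,-.289,.016])
```

```text
[ 0.57301216 -0.2919604   0.13684189] [0.51063295 0.39603589 0.60217807] 0.699537344422471 7.4
scene (158, 54) 13938 neck [ 0.339 -1.276] tray [-0.027 -1.348] n 119
scene (229, 190) 130 neck [ 0.576 -0.285] tray [ 0.076 -0.334] n 68
scene (326, 255) 169 neck [0.524 0.139] tray [-0.031  0.079] n 134
scene (394, 273) 179 neck [0.417 0.298] tray [-0.158  0.223] n 131
scene (371, 316) 218 neck [0.57  0.357] tray [-0.014  0.301] n 164
top (147, 112) 61 neck [0.828 0.445] tray [0.23  0.422] n 67
top (107, 118) 62 neck [0.796 0.546] tray [0.185 0.518] n 19
top (176, 205) 169 neck [0.565 0.353] tray [-0.018  0.297] n 95
top (242, 218) 201 neck [0.516 0.143] tray [-0.039  0.081] n 98
top (193, 251) 188 neck [0.411 0.294] tray [-0.163  0.218] n 94
[ 0.571 -0.289  0.085] shift [0.0162 0.0006 0.1581] turn [-0.003 -0.001 -0.002] dist mm 48
[ 0.571 -0.289  0.016] shift [0.   0.   0.23] turn [0. 0. 0.] dist mm 69
```

Call:
apply_moves:
  plan:
    - [[0.3,0.01,0,0.14,0,0,0],[0.3,0.01,0,0.26,0,0,0],[0.3,0.01,0,0.34,0,0,0],[0.3,0.01,0,0.385,0,0,0],[0.3,0.01,0,0.4,0,0,0]]

```text
clock: 7.92
ee_pos: [0.572, -0.2854, 0.0154]
tool_rot: [0.752, 0.66, -0.001, -0.002]
force: [0.5, 0.1, 0.2]
finger_gap: 0.701
finger_force: 0.0
```

Call:
apply_moves:
  plan:
    - [[1,0,0,0,0,0,0],[1,0,0,0,0,0,0],[1,0,0,0,0,0,0],[1,0,0,0,0,0,0],[1,0,0,0,0,0,0]]

```text
clock: 8.33
ee_pos: [0.5733, -0.2864, 0.0198]
tool_rot: [0.752, 0.66, 0.0, 0.001]
force: [-0.2, -0.0, 1.0]
finger_gap: 0.379
finger_force: 59.6
```

Run:
```python
from h import *
s=status.observe();p=s['ee_pos'];print(p,s['force'],s['finger_gap'],s['clock'])
im,d=grab('scene','s6.png'); 
cv2.imwrite('pics/s6.png',cv2.resize(im[110:250,150:320],None,fx=4,fy=4,interpolation=cv2.INTER_CUBIC)[:,:,::-1])
```

```text
[ 0.57334744 -0.28640634  0.01984939] [-0.20948077 -0.03883565  0.96284231] 0.3793313563874672 8.3333
```

View pics/s6.png

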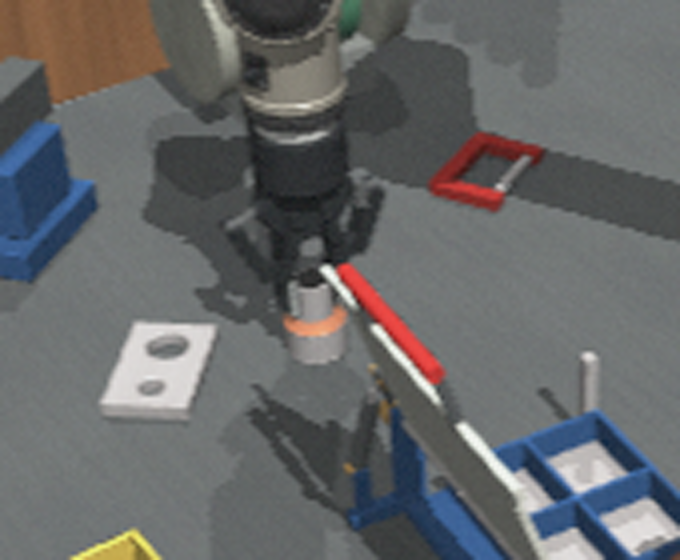

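Run:
```python
from h import *
p=status.observe()['ee_pos']
t=tray(-.033,-.074)
m=(p[:2]+t)/2
chain([*p[:2],.17],[*m,.19],[*t,.17],[*t,.065],[*t,.0275])
```

```text
[ 0.573 -0.286  0.17 ] shift [-5.000e-04  1.200e-03 -5.005e-01] turn [0.001 0.    0.001] dist mm 150
[ 0.537 -0.149  0.19 ] shift [ 0.4369 -0.1787 -0.0667] turn [0. 0. 0.] dist mm 143
[ 0.502 -0.012  0.17 ] shift [ 0.4369 -0.1787  0.0667] turn [0. 0. 0.] dist mm 143
[ 0.502 -0.012  0.065] shift [0.   0.   0.35] turn [0. 0. 0.] dist mm 105
[ 0.502 -0.012  0.028] shift [0.    0.    0.125] turn [0. 0. 0.] dist mm 38
```

Call:
apply_moves:
  plan:
    - [[1,0,0,-0.07,0,0,0],[1,0,0,-0.2,0,0,0],[1,0,0,-0.33,0,0,0],[1,0,0,-0.45,0,0,0],[1,0,0,-0.5,0,0,0]]

```text
clock: 8.8
ee_pos: [0.5742, -0.2871, 0.1749]
tool_rot: [0.752, 0.66, 0.001, 0.004]
force: [1.1, -0.3, -1.1]
finger_gap: 0.378
finger_force: 60.1
```

Call:
apply_moves:
  plan:
    - [[1,0.07,-0.03,-0.067,0,0,0],[1,0.17,-0.07,-0.067,0,0,0],[1,0.27,-0.11,-0.067,0,0,0],[1,0.37,-0.15,-0.067,0,0,0],[1,0.437,-0.179,-0.067,0,0,0]]

```text
clock: 9.22
ee_pos: [0.5351, -0.1464, 0.189]
tool_rot: [0.751, 0.66, 0.0, -0.0]
force: [0.1, -0.2, -2.1]
finger_gap: 0.38
finger_force: 60.1
```

Call:
apply_moves:
  plan:
    - [[1,0.1,-0.04,0.067,0,0,0],[1,0.22,-0.09,0.067,0,0,0],[1,0.34,-0.14,0.067,0,0,0],[1,0.437,-0.179,0.067,0,0,0],[1,0.437,-0.179,0.067,0,0,0]]

```text
clock: 9.63
ee_pos: [0.4978, -0.007, 0.1688]
tool_rot: [0.75, 0.661, 0.0, -0.001]
force: [0.2, 0.5, -1.7]
finger_gap: 0.376
finger_force: 60.2
```

Run:
```python
from h import *
s=status.observe();p=s['ee_pos'];print(p,s['force'],s['finger_gap'],s['finger_force'],s['clock'])
t=tray(-.033,-.074)
chain([*t,.09],[*t,.0275])
im,d=grab('scene');
cv2.imwrite('pics/s7.png',cv2.resize(im[110:300,200:400],None,fx=3,fy=3,interpolation=cv2.INTER_CUBIC)[:,:,::-1])
```

```text
[ 0.49782483 -0.00700278  0.16883563] [ 0.23164533  0.54109276 -1.74577657] 0.37647866076970377 60.15205264091492 9.6333
[ 0.502 -0.012  0.09 ] shift [-0.0169  0.015   0.2627] turn [-0.001 -0.001  0.003] dist mm 79
[ 0.502 -0.012  0.028] shift [0.     0.     0.2083] turn [0. 0. 0.] dist mm 62
```

View pics/s7.png

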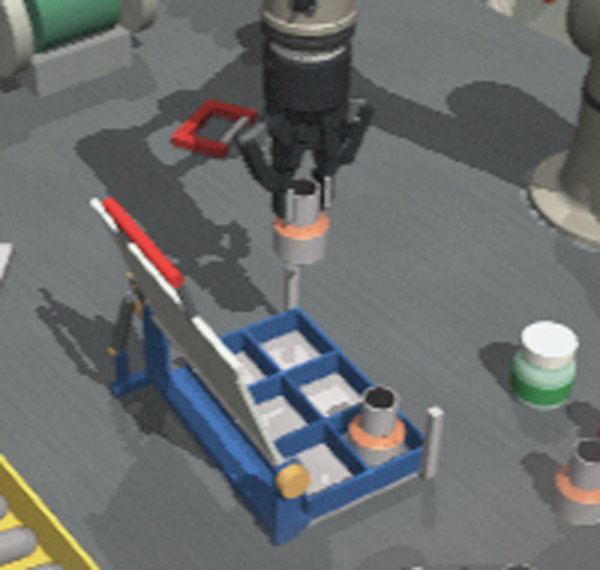

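The gripper holds reducer A above the far-left front pocket. I descend partway and correct.

Call:
apply_moves:
  plan:
    - [[1,-0.017,0.015,0.1,0,0,0.003],[1,-0.017,0.015,0.2,0,0,0.003],[1,-0.017,0.015,0.262,0,0,0.003],[1,-0.017,0.015,0.262,0,0,0.003],[1,-0.017,0.015,0.262,0,0,0.003]]

```text
clock: 10.1
ee_pos: [0.5037, -0.0183, 0.0897]
tool_rot: [0.754, 0.657, -0.001, -0.001]
force: [-0.7, 0.0, -1.2]
finger_gap: 0.381
finger_force: 60.3
```

Run:
```python
from h import *
s=status.observe();p=s['ee_pos'];print(p,s['force'],s['finger_gap'],s['finger_force'],s['clock'])
t=tray(-.033,-.074)
chain([*t,.0275])
im,d=grab('scene');P=pts('scene',d)
hsv=cv2.cvtColor(im,cv2.COLOR_RGB2HSV)
m=((hsv[...,0]>4)&(hsv[...,0]<16)&(hsv[...,1]>75)&(hsv[...,2]>110))&(np.linalg.norm(P[...,:2]-p[:2],axis=-1)<.05)
w=P[m]; tt=(w[:,:2]-T0)@np.c_[TX,TY]; print(len(w),'band tray x',tt[:,0].min(),tt[:,0].max(),'y',tt[:,1].min(),tt[:,1].max(),'z',w[:,2].min(),w[:,2].max())
```

```text
[ 0.50370209 -0.01831615  0.08971213] [-0.69616502  0.0078969  -1.21560002] 0.38134340568549824 60.27719020843506 10.1
[ 0.502 -0.012  0.028] shift [ 0.0185 -0.0095  0.2074] turn [-0.001  0.    -0.003] dist mm 63
75 band tray x -0.05449088497554511 -0.00513244716897477 y -0.09393038068978096 -0.05631655799280181 z 0.09514077948006272 0.11468106510592735
```

Call:
apply_moves:
  plan:
    - [[1,0,0,0,0,0,0],[1,0,0,0,0,0,0]]

```text
clock: 10.32
ee_pos: [0.505, -0.0181, 0.0915]
tool_rot: [0.754, 0.657, 0.001, 0.001]
force: [0.1, 0.5, -1.3]
finger_gap: 0.379
finger_force: 60.3
```

Call:
apply_moves:
  plan:
    - [[1,0,0,0,0,0,0],[1,0,0,0,0,0,0],[1,0,0,0,0,0,0],[1,0,0,0,0,0,0]]

```text
clock: 10.65
ee_pos: [0.504, -0.0177, 0.0902]
tool_rot: [0.754, 0.657, 0.0, 0.0]
force: [-0.4, 0.2, -0.8]
finger_gap: 0.382
finger_force: 60.3
```

Run:
```python
from h import *
t=tray(-.033,-.074)
for i in range(4):
    s=status.observe();print(s['ee_pos'],s['clock']); vision.get_image('top')
chain([*t,.0275])
```

```text
[ 0.50396918 -0.01765819  0.09018516] 10.65
[ 0.50393747 -0.01762551  0.09010919] 10.7
[ 0.50386146 -0.01763905  0.09000394] 10.75
[ 0.50384895 -0.01761477  0.0899451 ] 10.8
[ 0.502 -0.012  0.028] shift [ 0.0162 -0.01    0.2081] turn [-0.    -0.    -0.002] dist mm 63
```

Call:
apply_moves:
  plan:
    - [[1,0.014,-0.008,0,0,0,0],[1,0.014,-0.008,0.08,0,0,0],[1,0.014,-0.008,0.15,0,0,0],[1,0.014,-0.008,0.19,0,0,0],[1,0.014,-0.008,0.207,0,0,0]]

```text
clock: 11.27
ee_pos: [0.5006, -0.0126, 0.026]
tool_rot: [0.754, 0.657, -0.001, -0.001]
force: [0.4, -0.9, -2.6]
finger_gap: 0.376
finger_force: 60.3
```

```bash
sed -i 's/^    s=status.observe()$/    for _ in range(4): vision.get_image("top")\n    s=status.observe();print("at",s["ee_pos"].round(4),s["force"].round(1),s["finger_gap"].round(3),round(s["finger_force"]),s["clock"])/' h.py
python3 - <<'E'
from h import *
p=status.observe()['ee_pos']
chain([*p[:2],.17])
E
```

```text
Traceback (most recent call last):
  File "h.py", line 21, in chain
    s=status.observe();print("at",s["ee_pos"].round(4),s["force"].round(1),s["finger_gap"].round(3),round(s["finger_force"]),s["clock"])
                                                                           ^^^^^^^^^^^^^^^^^^^^^
AttributeError: 'float' object has no attribute 'round'
```

```bash
sed -i 's/s\["finger_gap"\].round(3)/round(s["finger_gap"],3)/' h.py
python3 - <<'E'
from h import *
t=tray(-.033,-.074)
chain([*t,.0265])
E
```

```text
at [ 0.5025 -0.0132  0.0285] [ 0.3 -0.3 -2.2] 0.379 60 11.6667
[ 0.502 -0.012  0.026] shift [ 0.0022 -0.0037  0.0067] turn [ 0.001 -0.    -0.002] dist mm 2
```

Call:
apply_moves:
  plan:
    - [[1,0,0,0.007,0,0,0],[1,0,0,0.007,0,0,0],[1,0,0,0.007,0,0,0],[1,0,0,0.007,0,0,0]]

```text
clock: 12.0
ee_pos: [0.5023, -0.0132, 0.0259]
tool_rot: [0.754, 0.657, 0.0, 0.0]
force: [1.1, -0.3, -0.4]
finger_gap: 0.382
finger_force: 60.3
```

Run:
```python
from h import *
t=tray(-.033,-.074)
chain([*t,.0265])
```

```text
at [ 0.5023 -0.0132  0.0259] [ 1.7 -0.1 -1.1] 0.385 60 12.2
[ 0.502 -0.012  0.026] shift [ 0.0024 -0.003  -0.0021] turn [ 0.    -0.    -0.002] dist mm 1
```

Call:
apply_moves:
  plan:
    - [[0.35,0,0,0,0,0,0],[0.35,0,0,0,0,0,0],[0.35,0,0,0,0,0,0],[0.35,0,0,-0.1,0,0,0],[0.35,0,0,-0.2,0,0,0]]

```text
clock: 12.62
ee_pos: [0.5004, -0.0129, 0.085]
tool_rot: [0.754, 0.657, -0.002, -0.002]
force: [1.5, 0.4, -0.1]
finger_gap: 0.649
finger_force: 0.0
```

Call:
apply_moves:
  plan:
    - [[0.35,0,0,-0.1,0,0,0],[0.35,0,0,-0.2,0,0,0],[0.35,0,0,-0.25,0,0,0],[0.3,0,0,-0.25,0,0,0]]

```text
clock: 12.95
ee_pos: [0.5041, -0.0135, 0.1645]
tool_rot: [0.754, 0.657, 0.002, 0.003]
force: [0.8, -0.8, -1.4]
finger_gap: 0.701
finger_force: 0.0
```

Run:
```python
from h import *
copper()
chain([.46,.13,.17],[.411,.293,.13])
```

```text
scene (167, 56) 16546 neck [ 0.304 -1.276] tray [-0.063 -1.353] n 161
scene (296, 223) 148 neck [ 0.5   -0.019] tray [-0.034 -0.081] n 121
scene (325, 255) 179 neck [0.524 0.14 ] tray [-0.031  0.08 ] n 135
scene (394, 272) 189 neck [0.416 0.299] tray [-0.159  0.223] n 132
scene (371, 316) 219 neck [0.569 0.357] tray [-0.014  0.301] n 166
top (147, 112) 61 neck [0.828 0.446] tray [0.23  0.424] n 62
top (107, 118) 62 neck [0.796 0.546] tray [0.185 0.519] n 21
top (176, 205) 163 neck [0.565 0.353] tray [-0.018  0.296] n 94
top (243, 218) 214 neck [0.518 0.135] tray [-0.036  0.075] n 93
top (193, 251) 204 neck [0.411 0.294] tray [-0.163  0.217] n 95
at [ 0.5012 -0.013   0.1594] [-0.1  0.5 -0.6] 0.698 0 13.25
[0.46 0.13 0.17] shift [ 0.4537 -0.2013 -0.0348] turn [-0.001 -0.    -0.002] dist mm 149
[0.411 0.293 0.13 ] shift [ 0.5171 -0.2335  0.1333] turn [0. 0. 0.] dist mm 175
```

Call:
apply_moves:
  plan:
    - [[0.3,0.454,-0.2,-0.035,0,0,-0.002],[0.3,0.454,-0.2,-0.035,0,0,-0.002],[0.3,0.454,-0.2,-0.035,0,0,-0.002],[0.3,0.454,-0.2,-0.035,0,0,-0.002],[0.3,0.454,-0.2,-0.035,0,0,-0.002]]

```text
clock: 13.67
ee_pos: [0.4593, 0.1337, 0.1707]
tool_rot: [0.751, 0.66, -0.0, -0.001]
force: [-0.6, -0.1, -0.2]
finger_gap: 0.698
finger_force: 0.0
```

Call:
apply_moves:
  plan:
    - [[0.3,0.517,-0.233,0.133,0,0,0],[0.3,0.517,-0.233,0.133,0,0,0],[0.3,0.517,-0.233,0.133,0,0,0],[0.3,0.517,-0.233,0.133,0,0,0],[0.3,0.517,-0.233,0.133,0,0,0]]

```text
clock: 14.08
ee_pos: [0.4096, 0.2965, 0.129]
tool_rot: [0.751, 0.66, -0.001, -0.001]
force: [-1.6, 0.4, 0.1]
finger_gap: 0.701
finger_force: 0.0
```

Run:
```python
from h import *
copper()
chain([.4115,.294,.018])
```

```text
scene (168, 56) 16508 neck [ 0.297 -1.278] tray [-0.069 -1.355] n 162
scene (296, 223) 151 neck [ 0.499 -0.019] tray [-0.034 -0.08 ] n 117
scene (325, 255) 180 neck [0.524 0.14 ] tray [-0.03  0.08] n 140
scene (394, 272) 191 neck [0.416 0.298] tray [-0.158  0.223] n 136
scene (371, 316) 223 neck [0.57  0.357] tray [-0.014  0.301] n 168
top (147, 112) 61 neck [0.829 0.447] tray [0.231 0.425] n 69
top (107, 118) 63 neck [0.795 0.544] tray [0.185 0.517] n 20
top (180, 203) 107 neck [0.565 0.353] tray [-0.018  0.296] n 95
top (170, 207) 41 neck [0.565 0.353] tray [-0.018  0.296] n 95
top (243, 218) 213 neck [0.52  0.135] tray [-0.035  0.075] n 91
top (289, 224) 208 neck [ 0.494 -0.024] tray [-0.039 -0.087] n 96
at [0.4132 0.2915 0.1314] [ 0.8 -0.5  0.1] 0.696 0 14.3833
[0.412 0.294 0.018] shift [ 0.0076 -0.0067  0.3782] turn [ 0.     0.    -0.001] dist mm 113
```

Call:
apply_moves:
  plan:
    - [[0.3,0.008,-0.006,0.13,0,0,0],[0.3,0.008,-0.006,0.25,0,0,0],[0.3,0.008,-0.006,0.33,0,0,0],[0.3,0.008,-0.006,0.37,0,0,0],[0.3,0.008,-0.006,0.378,0,0,0]]

```text
clock: 14.8
ee_pos: [0.4103, 0.2934, 0.0159]
tool_rot: [0.753, 0.658, -0.002, -0.0]
force: [-0.2, 0.0, 0.8]
finger_gap: 0.704
finger_force: 0.0
```

Call:
apply_moves:
  plan:
    - [[1,0,0,0,0,0,0],[1,0,0,0,0,0,0],[1,0,0,0,0,0,0],[1,0,0,0,0,0,0],[1,0,0,0,0,0,0]]

```text
clock: 15.22
ee_pos: [0.4123, 0.2958, 0.0194]
tool_rot: [0.752, 0.659, 0.002, 0.001]
force: [1.5, -2.4, 6.4]
finger_gap: 0.378
finger_force: 60.0
```

Run:
```python
from h import *
t=tray(-.033,.001)
chain([.412,.293,.165],[.44,.17,.17],[*t,.16])
```

```text
at [0.4123 0.2958 0.0194] [ 1.7 -4.1  6.7] 0.381 60 15.4167
[0.412 0.293 0.165] shift [-0.0086  0.0018 -0.4854] turn [ 0.002 -0.001 -0.   ] dist mm 146
[0.44 0.17 0.17] shift [-0.3941  0.1465 -0.0167] turn [0. 0. 0.] dist mm 126
[0.511 0.062 0.16 ] shift [-0.3257  0.2834  0.0333] turn [0. 0. 0.] dist mm 130
```

Call:
apply_moves:
  plan:
    - [[1,0,0,-0.07,0,0,0],[1,0,0,-0.2,0,0,0],[1,0,0,-0.33,0,0,0],[1,0,0,-0.45,0,0,0],[1,0,0,-0.485,0,0,0]]

```text
clock: 15.83
ee_pos: [0.4128, 0.2969, 0.1692]
tool_rot: [0.752, 0.659, 0.004, 0.001]
force: [1.4, 0.9, -1.1]
finger_gap: 0.376
finger_force: 60.3
```

Call:
apply_moves:
  plan:
    - [[1,-0.06,0.02,-0.017,0,0,0],[1,-0.16,0.06,-0.017,0,0,0],[1,-0.26,0.1,-0.017,0,0,0],[1,-0.35,0.13,-0.017,0,0,0],[1,-0.394,0.146,-0.017,0,0,0]]

```text
clock: 16.25
ee_pos: [0.4385, 0.1701, 0.1686]
tool_rot: [0.753, 0.658, -0.0, 0.0]
force: [0.8, -0.7, -2.5]
finger_gap: 0.376
finger_force: 60.3
```

Call:
apply_moves:
  plan:
    - [[1,-0.08,0.07,0,0,0,0],[1,-0.17,0.14,0,0,0,0],[1,-0.25,0.22,0,0,0,0],[1,-0.3,0.27,0,0,0,0],[1,-0.326,0.283,0.033,0,0,0]]

```text
clock: 16.67
ee_pos: [0.5127, 0.0621, 0.1599]
tool_rot: [0.753, 0.658, 0.002, 0.002]
force: [0.9, 0.2, -1.7]
finger_gap: 0.379
finger_force: 60.4
```

```bash
cat >> h.py <<'E'
def held(p):
    im,d=grab('scene');P=pts('scene',d)
    hsv=cv2.cvtColor(im,cv2.COLOR_RGB2HSV)
    m=((hsv[...,0]>4)&(hsv[...,0]<16)&(hsv[...,1]>75)&(hsv[...,2]>110))&(np.linalg.norm(P[...,:2]-p[:2],axis=-1)<.045)
    w=P[m]; tt=(w[:,:2]-T0)@np.c_[TX,TY]; print(len(w),'band tray x',tt[:,0].min(),tt[:,0].max(),'y',tt[:,1].min(),tt[:,1].max(),'z',w[:,2].min(),w[:,2].max())
E
python3 - <<'E'
from h import *
t=tray(-.033,.001)
chain([*t,.075],[*t,.026])
p=status.observe()['ee_pos'];print((p[:2]-T0)@np.c_[TX,TY]);held(p)
E
```

```text
at [0.5085 0.0652 0.1579] [-0.2  0.5 -2.1] 0.379 60 16.8667
[0.511 0.062 0.075] shift [-0.0097  0.0119  0.2763] turn [-0.001 -0.    -0.   ] dist mm 83
[0.511 0.062 0.026] shift [0.     0.     0.1633] turn [0. 0. 0.] dist mm 49
[-0.03633919  0.00388393]
93 band tray x -0.0604923544402256 -0.010750618542986387 y -0.009316743442089206 0.03313997343478168 z 0.16573454602465543 0.18533136485941037
```

Call:
apply_moves:
  plan:
    - [[1,-0.02,0.01,0.1,0,0,0],[1,-0.02,0.01,0.2,0,0,0],[1,-0.02,0.01,0.3,0,0,0],[1,-0.02,0.01,0.39,0,0,0],[1,-0.02,0.01,0.438,0,0,0]]

```text
clock: 17.33
ee_pos: [0.5097, 0.0596, 0.0248]
tool_rot: [0.752, 0.659, -0.001, -0.002]
force: [-8.8, -3.5, 67.7]
finger_gap: 0.379
finger_force: 70.7
```

Run:
```python
from h import *
t=tray(-.033,-.002)
chain([*t,.0255])
p=status.observe()['ee_pos'];print((p[:2]-T0)@np.c_[TX,TY]);held(p)
```

```text
at [0.5118 0.0593 0.0274] [ 0.3 -0.5 -1.9] 0.381 64 17.5333
[0.511 0.059 0.026] shift [-0.0014 -0.0024  0.0065] turn [-0.    -0.     0.001] dist mm 2
[-0.03228242 -0.00158177]
79 band tray x -0.06416059205553197 -0.004195128991732122 y -0.00807768202588524 0.02455008565926063 z 0.029831296206404012 0.05763022639699944
```

Call:
apply_moves:
  plan:
    - [[1,0,0,0.005,0,0,0],[0.35,0,0,0.005,0,0,0],[0.35,0,0,0.005,0,0,0],[0.35,0,0,0.005,0,0,0],[0.35,0,0,-0.08,0,0,0]]

```text
clock: 18.0
ee_pos: [0.5094, 0.0581, 0.0483]
tool_rot: [0.752, 0.659, -0.003, -0.003]
force: [-1.1, -0.7, -0.8]
finger_gap: 0.65
finger_force: 0.0
```

Call:
apply_moves:
  plan:
    - [[0.35,0,0,-0.1,0,0,0],[0.35,0,0,-0.22,0,0,0],[0.35,0,0,-0.34,0,0,0],[0.3,0,0,-0.36,0,0,0]]

```text
clock: 18.33
ee_pos: [0.5153, 0.058, 0.1656]
tool_rot: [0.752, 0.659, 0.004, 0.004]
force: [1.6, -0.6, 0.2]
finger_gap: 0.703
finger_force: 0.0
```

Run:
```python
from h import *
copper()
chain([.535,.2,.17],[.5655,.353,.13])
```

```text
scene (168, 56) 16531 neck [ 0.297 -1.274] tray [-0.07  -1.352] n 168
scene (296, 223) 152 neck [0.506 0.003] tray [-0.03  -0.058] n 196
scene (309, 239) 161 neck [0.521 0.082] tray [-0.026  0.022] n 171
scene (325, 255) 179 neck [0.524 0.14 ] tray [-0.031  0.08 ] n 138
scene (371, 316) 216 neck [0.569 0.357] tray [-0.015  0.301] n 169
top (147, 112) 61 neck [0.827 0.472] tray [0.226 0.449] n 59
top (107, 118) 62 neck [0.794 0.545] tray [0.184 0.517] n 19
top (176, 205) 164 neck [0.565 0.352] tray [-0.018  0.296] n 95
top (247, 218) 106 neck [0.518 0.125] tray [-0.035  0.065] n 34
top (294, 225) 107 neck [ 0.494 -0.031] tray [-0.038 -0.094] n 62
at [0.5111 0.0581 0.1575] [-0.  -0.7 -0.2] 0.7 0 18.6333
[0.535 0.2   0.17 ] shift [ 0.4795  0.0165 -0.0417] turn [-0.002  0.    -0.   ] dist mm 144
[0.566 0.353 0.13 ] shift [0.5189 0.0336 0.1333] turn [0. 0. 0.] dist mm 161
```

C is in. Next is reducer B; hammer clearance checks out, since the fingertips stay about 45 mm up.

Call:
apply_moves:
  plan:
    - [[0.3,0.48,0.017,-0.042,0,0,0],[0.3,0.48,0.017,-0.042,0,0,0],[0.3,0.48,0.017,-0.042,0,0,0],[0.3,0.48,0.017,-0.042,0,0,0],[0.3,0.48,0.017,-0.042,0,0,0]]

```text
clock: 19.05
ee_pos: [0.5358, 0.2041, 0.1703]
tool_rot: [0.751, 0.66, -0.0, -0.001]
force: [-0.2, -1.1, -0.5]
finger_gap: 0.699
finger_force: 0.0
```

Call:
apply_moves:
  plan:
    - [[0.3,0.519,0.034,0.133,0,0,0],[0.3,0.519,0.034,0.133,0,0,0],[0.3,0.519,0.034,0.133,0,0,0],[0.3,0.519,0.034,0.133,0,0,0],[0.3,0.519,0.034,0.133,0,0,0]]

```text
clock: 19.47
ee_pos: [0.5652, 0.3574, 0.1268]
tool_rot: [0.751, 0.66, -0.002, -0.002]
force: [-1.8, -0.8, -1.3]
finger_gap: 0.704
finger_force: 0.0
```

Run:
```python
from h import *
copper()
chain([.5655,.353,.018])
im,d=grab('top');P=pts('top',d); w=P[186:198,180:206].reshape(-1,3); print('hammer head z',np.percentile(w[:,2],[50,95,100]))
im,d=grab('scene');P=pts('scene',d); m=(P[...,2]>.012)&(P[...,2]<.06)&(np.linalg.norm(P[...,:2]-[.5655,.353],axis=-1)<.075)&(np.linalg.norm(P[...,:2]-[.5655,.353],axis=-1)>.03);w=P[m]
print(len(w),w.min(0) if len(w) else 0,w.max(0) if len(w) else 0)
```

```text
scene (168, 56) 16506 neck [ 0.297 -1.278] tray [-0.069 -1.355] n 163
scene (296, 223) 137 neck [0.506 0.004] tray [-0.031 -0.057] n 195
scene (309, 239) 146 neck [0.521 0.082] tray [-0.026  0.022] n 169
scene (325, 255) 159 neck [0.525 0.14 ] tray [-0.03  0.08] n 132
scene (371, 316) 227 neck [0.569 0.357] tray [-0.014  0.301] n 169
top (147, 112) 61 neck [0.828 0.459] tray [0.229 0.436] n 64
top (107, 118) 62 neck [0.796 0.546] tray [0.185 0.518] n 20
top (243, 219) 171 neck [0.519 0.135] tray [-0.035  0.075] n 95
top (267, 221) 187 neck [0.511 0.057] tray [-0.032 -0.004] n 94
top (290, 225) 161 neck [ 0.494 -0.025] tray [-0.039 -0.088] n 104
at [0.5672 0.3515 0.1322] [-0.1 -0.3  0.9] 0.703 0 19.7667
[0.566 0.353 0.018] shift [ 0.0043 -0.0062  0.3807] turn [ 0.     0.    -0.001] dist mm 114
hammer head z [0.02171913 0.03061412 1.63026994]
281 [0.57498647 0.28562845 0.0126498 ] [0.62870036 0.38146246 0.03238292]
```

Call:
apply_moves:
  plan:
    - [[0.3,0.004,-0.005,0.13,0,0,0],[0.3,0.004,-0.005,0.25,0,0,0],[0.3,0.004,-0.005,0.33,0,0,0],[0.3,0.004,-0.005,0.37,0,0,0],[0.3,0.004,-0.005,0.38,0,0,0]]

```text
clock: 20.28
ee_pos: [0.5645, 0.3533, 0.0158]
tool_rot: [0.753, 0.658, -0.002, -0.001]
force: [-0.3, 0.0, 1.3]
finger_gap: 0.697
finger_force: 0.0
```

Call:
apply_moves:
  plan:
    - [[1,0,0,0,0,0,0],[1,0,0,0,0,0,0],[1,0,0,0,0,0,0],[1,0,0,0,0,0,0],[1,0,0,0,0,0,0]]

```text
clock: 20.7
ee_pos: [0.567, 0.3552, 0.0204]
tool_rot: [0.752, 0.659, 0.002, 0.001]
force: [-0.7, -0.2, 5.8]
finger_gap: 0.379
finger_force: 60.1
```

Run:
```python
from h import *
t=tray(.033,0.)
p=status.observe()['ee_pos']
chain([*p[:2],.18],[.54,.21,.18],[*t,.17])
```

```text
at [0.567  0.3552 0.0204] [ 0.2 -0.5  6.3] 0.382 60 20.9
[0.567 0.355 0.18 ] shift [ 0.0012  0.0019 -0.5319] turn [ 0.002 -0.001 -0.   ] dist mm 160
[0.54 0.21 0.18] shift [-0.4915 -0.0253  0.    ] turn [0. 0. 0.] dist mm 148
[0.577 0.052 0.17 ] shift [-0.5051  0.1906  0.0333] turn [0. 0. 0.] dist mm 162
```

Call:
apply_moves:
  plan:
    - [[1,0,0,-0.07,0,0,0],[1,0,0,-0.2,0,0,0],[1,0,0,-0.33,0,0,0],[1,0,0,-0.45,0,0,0],[1,0,0,-0.53,0,0,0]]

```text
clock: 21.32
ee_pos: [0.5664, 0.3551, 0.1818]
tool_rot: [0.752, 0.659, 0.003, 0.001]
force: [0.8, -0.6, -1.6]
finger_gap: 0.376
finger_force: 59.9
```

Call:
apply_moves:
  plan:
    - [[1,-0.08,0,0,0,0,0],[1,-0.2,-0.01,0,0,0,0],[1,-0.32,-0.02,0,0,0,0],[1,-0.43,-0.025,0,0,0,0],[1,-0.492,-0.025,0,0,0,0]]

```text
clock: 21.73
ee_pos: [0.5375, 0.2062, 0.1775]
tool_rot: [0.753, 0.658, -0.0, 0.0]
force: [0.5, -0.2, -3.0]
finger_gap: 0.377
finger_force: 60.1
```

Call:
apply_moves:
  plan:
    - [[1,-0.12,0.04,0,0,0,0],[1,-0.25,0.09,0,0,0,0],[1,-0.38,0.14,0,0,0,0],[1,-0.47,0.17,0,0,0,0],[1,-0.51,0.18,0.033,0,0,0]]

```text
clock: 22.15
ee_pos: [0.5738, 0.0464, 0.1691]
tool_rot: [0.753, 0.658, 0.001, 0.002]
force: [1.7, 0.2, -1.6]
finger_gap: 0.379
finger_force: 60.1
```

Run:
```python
from h import *
t=tray(.031,0.)
chain([*t,.032])
p=status.observe()['ee_pos'];print((p[:2]-T0)@np.c_[TX,TY]);held(p)
```

```text
at [0.5714 0.0511 0.1667] [-0.7 -0.6 -1.7] 0.376 60 22.35
[0.575 0.053 0.032] shift [0.0059 0.011  0.4491] turn [-0.001 -0.    -0.   ] dist mm 135
[ 0.02786919 -0.00185461]
131 band tray x -0.015881575315039816 0.0530624712443461 y -0.017625862238921337 0.024733801394939768 z 0.0350899316081672 0.18788408398518763
```

Call:
apply_moves:
  plan:
    - [[1,0.003,0.011,0.1,0,0,0],[1,0.003,0.011,0.2,0,0,0],[1,0.003,0.011,0.3,0,0,0],[1,0.003,0.011,0.39,0,0,0],[1,0.003,0.011,0.43,0,0,0]]

```text
clock: 22.82
ee_pos: [0.573, 0.053, 0.0348]
tool_rot: [0.752, 0.66, -0.002, -0.002]
force: [-0.1, -0.3, -2.4]
finger_gap: 0.38
finger_force: 60.1
```

Run:
```python
from h import *
t=tray(.031,0.)
chain([*t,.0268])
```

```text
at [0.5758 0.0522 0.0388] [ 1.3 -0.2 -1.5] 0.382 60 23.0167
[0.575 0.053 0.027] shift [ 0.0007 -0.0038  0.0401] turn [ 0.001 -0.     0.001] dist mm 12
```

Call:
apply_moves:
  plan:
    - [[1,0,-0.002,0.012,0,0,0],[1,0,-0.002,0.024,0,0,0],[1,0,-0.002,0.034,0,0,0],[1,0,-0.002,0.04,0,0,0],[1,0,-0.002,0.042,0,0,0]]

```text
clock: 23.43
ee_pos: [0.5749, 0.051, 0.0264]
tool_rot: [0.752, 0.659, 0.0, 0.0]
force: [-4.8, 0.2, 10.0]
finger_gap: 0.378
finger_force: 61.0
```

Call:
apply_moves:
  plan:
    - [[0.5,0,0,0,0,0,0],[0.5,0,0,0,0,0,0],[0.5,0,0,0,0,0,0],[0.5,0,0,-0.04,0,0,0],[0.5,0,0,-0.12,0,0,0]]

```text
clock: 23.85
ee_pos: [0.5727, 0.0509, 0.0592]
tool_rot: [0.752, 0.659, -0.002, -0.002]
force: [-0.3, -0.2, 0.3]
finger_gap: 0.498
finger_force: 0.0
```

Call:
apply_moves:
  plan:
    - [[0.5,0,-0.01,-0.12,0,0,0],[0.5,0,-0.02,-0.24,0,0,0],[0.5,0,-0.03,-0.36,0,0,0],[0.5,0,-0.04,-0.48,0,0,0],[0.5,0,-0.04,-0.55,0,0,0]]

```text
clock: 24.27
ee_pos: [0.5636, 0.0526, 0.231]
tool_rot: [0.752, 0.659, 0.002, 0.002]
force: [0.2, -1.4, -0.2]
finger_gap: 0.502
finger_force: 0.0
```

Run:
```python
from h import *
copper()
chain([.56,.06,.24])
im,d=grab('scene','s8.png')
```

```text
scene (167, 56) 16542 neck [ 0.304 -1.278] tray [-0.062 -1.354] n 167
scene (296, 223) 153 neck [0.527 0.027] tray [-0.013 -0.031] n 330
scene (302, 242) 303 neck [0.538 0.059] tray [-0.006  0.002] n 224
scene (325, 255) 180 neck [0.524 0.14 ] tray [-0.031  0.08 ] n 137
top (147, 112) 61 neck [0.828 0.445] tray [0.23  0.423] n 60
top (107, 118) 62 neck [0.796 0.547] tray [0.185 0.519] n 18
top (271, 206) 157 neck [0.562 0.045] tray [ 0.019 -0.009] n 35
top (294, 225) 101 neck [ 0.492 -0.032] tray [-0.04  -0.095] n 56
at [0.562  0.0525 0.2248] [-0.5 -0.5  0.2] 0.501 0 24.5667
[0.56 0.06 0.24] shift [ 0.0239 -0.0102 -0.0507] turn [-0.001  0.    -0.   ] dist mm 17
```

View pics/s8.png

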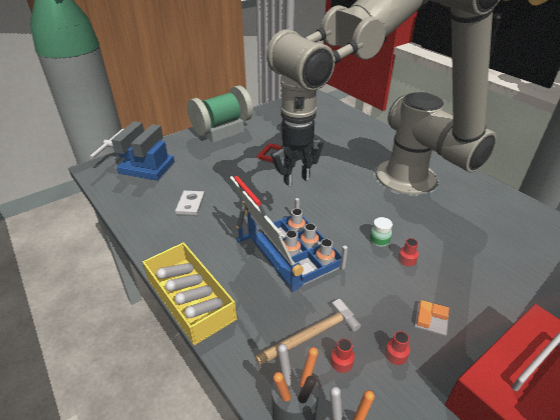

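All four reducers stand in their own pockets: (296,222), (310,235), (293,243) and (326,250). The leaf is open. Next I grip the bar again from above.

Run:
```python
from h import *
t=tray(.160,.004)
p=status.observe()['ee_pos']
chain([*p[:2],.32],[*t,.32],[*t,.235])
```

```text
at [0.5625 0.0525 0.2254] [ 0.6 -0.5  0.2] 0.498 0 24.8167
[0.562 0.053 0.32 ] shift [-2.000e-04 -2.200e-03 -3.152e-01] turn [-0.001  0.    -0.   ] dist mm 95
[0.703 0.039 0.32 ] shift [0.0189 0.4719 0.    ] turn [0. 0. 0.] dist mm 142
[0.703 0.039 0.235] shift [0.     0.     0.2833] turn [0. 0. 0.] dist mm 85
```

Call:
apply_moves:
  plan:
    - [[0.5,0,0,-0.1,0,0,0],[0.5,0,0,-0.2,0,0,0],[0.5,0,0,-0.3,0,0,0],[0.5,0,0,-0.32,0,0,0]]

```text
clock: 25.15
ee_pos: [0.5644, 0.0525, 0.3275]
tool_rot: [0.752, 0.659, 0.003, 0.003]
force: [0.5, -0.4, 1.4]
finger_gap: 0.499
finger_force: 0.0
```

Call:
apply_moves:
  plan:
    - [[0.5,0,0.1,0,0,0,0],[0.5,0.01,0.22,0,0,0,0],[0.5,0.019,0.34,0,0,0,0],[0.5,0.019,0.44,0,0,0,0],[0.5,0.019,0.472,0,0,0,0]]

```text
clock: 25.57
ee_pos: [0.7066, 0.0387, 0.3185]
tool_rot: [0.753, 0.658, -0.001, -0.001]
force: [0.1, -0.5, -0.0]
finger_gap: 0.499
finger_force: 0.0
```

Run:
```python
from h import *
t=tray(.160,.004)
p=status.observe()['ee_pos']
chain([*t,.235])
for n in ('scene','top'):
    im,d=grab(n);P=pts(n,d);tt=(P[...,:2]-T0)@np.c_[TX,TY]
    hsv=cv2.cvtColor(im,cv2.COLOR_RGB2HSV);m=(abs(tt[...,0]-.16)<.07)&(abs(tt[...,1])<.08)&(P[...,2]>.2)&(P[...,2]<.31)&((hsv[...,0]<6)|(hsv[...,0]>174))&(hsv[...,1]>120)
    if m.sum(): print(n,'bar tray xz',m.sum(),np.median(tt[m],0),np.median(P[m][:,2]))
```

```text
at [0.7035 0.0395 0.3214] [-0.2 -0.2 -0.4] 0.499 0 25.7667
[0.703 0.039 0.235] shift [-0.0003 -0.0008  0.288 ] turn [-0.001 -0.    -0.   ] dist mm 86
scene bar tray xz 162 [0.1623282  0.00988725] 0.2845096442701784
top bar tray xz 90 [0.15878835 0.02550654] 0.28309002594336685
```

Call:
apply_moves:
  plan:
    - [[0.5,0,0,0.1,0,0,0],[0.5,0,0,0.18,0,0,0],[0.5,0,0,0.25,0,0,0],[0.5,0,0,0.288,0,0,0],[0.5,0,0,0.288,0,0,0]]

```text
clock: 26.28
ee_pos: [0.7018, 0.0398, 0.2338]
tool_rot: [0.752, 0.659, -0.002, -0.002]
force: [0.1, 0.1, -0.4]
finger_gap: 0.504
finger_force: 0.0
```

Call:
apply_moves:
  plan:
    - [[1,0,0,0,0,0,0],[1,0,0,0,0,0,0],[1,0,0,0,0,0,0],[1,0,0,0,0,0,0],[1,0,0,0,0,0,0]]

```text
clock: 26.7
ee_pos: [0.7034, 0.0397, 0.2386]
tool_rot: [0.752, 0.659, 0.0, 0.0]
force: [-4.7, -0.0, 4.0]
finger_gap: 0.114
finger_force: 58.4
```

Run:
```python
from h import *
chain([*tray(.16,.004),.235])
arc(1.9,0,5)
```

```text
at [0.7034 0.0397 0.2385] [-5.5  0.4  4.9] 0.117 58 26.9
[0.703 0.039 0.235] shift [-0.0007 -0.0007  0.0118] turn [ 0. -0.  0.] dist mm 4
0 [0, np.float64(-0.049), np.float64(-0.015)]
0 [0, np.float64(-0.098), np.float64(-0.025)]
0 [0, np.float64(-0.148), np.float64(-0.032)]
0 [0, np.float64(-0.199), np.float64(-0.036)]
0 [0, np.float64(-0.249), np.float64(-0.035)]
1 [0, np.float64(-0.05), np.float64(0.004)]
1 [0, np.float64(-0.1), np.float64(0.013)]
1 [0, np.float64(-0.15), np.float64(0.025)]
1 [0, np.float64(-0.198), np.float64(0.041)]
1 [0, np.float64(-0.245), np.float64(0.06)]
2 [0, np.float64(-0.045), np.float64(0.023)]
2 [0, np.float64(-0.089), np.float64(0.049)]
2 [0, np.float64(-0.13), np.float64(0.079)]
2 [0, np.float64(-0.169), np.float64(0.111)]
2 [0, np.float64(-0.205), np.float64(0.146)]
3 [0, np.float64(-0.033), np.float64(0.038)]
3 [0, np.float64(-0.064), np.float64(0.078)]
3 [0, np.float64(-0.091), np.float64(0.121)]
3 [0, np.float64(-0.115), np.float64(0.166)]
3 [0, np.float64(-0.136), np.float64(0.212)]
4 [0, np.float64(-0.017), np.float64(0.048)]
4 [0, np.float64(-0.03), np.float64(0.097)]
4 [0, np.float64(-0.04), np.float64(0.146)]
4 [0, np.float64(-0.046), np.float64(0.197)]
4 [0, np.float64(-0.048), np.float64(0.247)]
```

Call:
apply_moves:
  plan:
    - [[1,0,-0.049,-0.013,0,0,0],[1,0,-0.098,-0.023,0,0,0],[1,0,-0.148,-0.03,0,0,0],[1,0,-0.199,-0.034,0,0,0],[1,0,-0.249,-0.034,0,0,0]]

```text
clock: 27.32
ee_pos: [0.6322, 0.0485, 0.2508]
tool_rot: [0.752, 0.659, 0.004, 0.004]
force: [4.3, -2.3, 5.6]
finger_gap: 0.117
finger_force: 58.7
```

Call:
apply_moves:
  plan:
    - [[1,0,-0.05,0.004,0,0,0],[1,0,-0.1,0.013,0,0,0],[1,0,-0.15,0.025,0,0,0],[1,0,-0.198,0.041,0,0,0],[1,0,-0.245,0.06,0,0,0]]

```text
clock: 27.73
ee_pos: [0.5581, 0.0578, 0.2313]
tool_rot: [0.752, 0.659, 0.002, 0.003]
force: [0.9, -5.6, 1.9]
finger_gap: 0.116
finger_force: 63.6
```

Run:
```python
from h import *
q=1.14
chain([*tray(.095-.2*np.cos(q),.004),.0428+.006+.2*np.sin(q)])
```

```text
at [0.5565 0.058  0.2311] [-6.  -3.5  9.3] 0.116 64 27.9333
[0.556 0.059 0.231] shift [ 0.0031 -0.0026  0.002 ] turn [ 0.001  0.001 -0.   ] dist mm 1
```

Tracking matches the arc, so I continue it.

Call:
apply_moves:
  plan:
    - [[1,0,-0.045,0.023,0,0,0],[1,0,-0.089,0.049,0,0,0],[1,0,-0.13,0.079,0,0,0],[1,0,-0.169,0.111,0,0,0],[1,0,-0.205,0.146,0,0,0]]

```text
clock: 28.35
ee_pos: [0.4963, 0.0657, 0.1863]
tool_rot: [0.752, 0.659, 0.001, 0.002]
force: [-0.4, -6.7, 1.5]
finger_gap: 0.115
finger_force: 65.3
```

Call:
apply_moves:
  plan:
    - [[1,0,-0.033,0.038,0,0,0],[1,0,-0.064,0.078,0,0,0],[1,0,-0.091,0.121,0,0,0],[1,0,-0.115,0.166,0,0,0],[1,0,-0.136,0.212,0,0,0]]

```text
clock: 28.77
ee_pos: [0.4552, 0.071, 0.1215]
tool_rot: [0.752, 0.659, -0.001, 0.002]
force: [-1.2, -9.4, -0.9]
finger_gap: 0.115
finger_force: 66.7
```

Run:
```python
from h import *
q=0.0
chain([*tray(.095-.2*np.cos(q),.004),.0428+.006+.2*np.sin(q)])
```

```text
at [0.455  0.071  0.1212] [-3.3 -8.2 -0.9] 0.112 67 28.9667
[0.44  0.074 0.049] shift [ 0.0055 -0.0495  0.2412] turn [-0.     0.001  0.   ] dist mm 74
```

Last stretch: slow down before the stop, then release.

Call:
apply_moves:
  plan:
    - [[1,0,-0.017,0.048,0,0,0],[1,0,-0.03,0.097,0,0,0],[1,0,-0.04,0.146,0,0,0],[1,0,-0.045,0.187,0,0,0],[1,0,-0.048,0.21,0,0,0]]

```text
clock: 29.38
ee_pos: [0.441, 0.073, 0.0574]
tool_rot: [0.752, 0.659, -0.001, 0.001]
force: [-1.6, -10.8, -2.4]
finger_gap: 0.119
finger_force: 67.5
```

Call:
apply_moves:
  plan:
    - [[1,0,-0.001,0.015,0,0,0],[1,0,-0.001,0.03,0,0,0],[0.5,0,-0.001,0.03,0,0,0],[0.5,0,-0.001,0.03,0,0,0],[0.5,0,-0.001,0.03,0,0,0]]

```text
clock: 29.8
ee_pos: [0.4421, 0.0746, 0.0497]
tool_rot: [0.752, 0.659, 0.001, 0.001]
force: [1.0, 0.3, 0.0]
finger_gap: 0.495
finger_force: 0.0
```

Call:
apply_moves:
  plan:
    - [[0.5,0,0,-0.06,0,0,0],[0.5,0,0,-0.16,0,0,0],[0.5,0,0,-0.28,0,0,0],[0.5,0,0,-0.38,0,0,0],[0.5,0,0,-0.45,0,0,0]]

```text
clock: 30.22
ee_pos: [0.4424, 0.0748, 0.1876]
tool_rot: [0.752, 0.659, 0.002, 0.002]
force: [1.4, 0.9, 0.1]
finger_gap: 0.499
finger_force: 0.0
```

Run:
```python
from h import *
chain([.44,.07,.2])
im,d=grab('top');P=pts('top',d);tt=(P[...,:2]-T0)@np.c_[TX,TY]
for x in(-.04,0,.03,.06):
    m=(abs(tt[...,0]-x)<.012)&(abs(tt[...,1])<.1)&(P[...,2]<.15);print(x,np.median(P[m][:,2]))
im,d=grab('scene','s9.png')
```

```text
at [0.4414 0.0747 0.1845] [-0.6  0.9 -0.2] 0.501 0 30.4167
[0.44 0.07 0.2 ] shift [-0.0161 -0.0024 -0.0517] turn [ 0.001 -0.    -0.   ] dist mm 16
-0.04 0.09184976911969822
0 0.09112150881466352
0.03 0.0917068044916286
0.06 0.09185328272649795
```

View pics/s9.png

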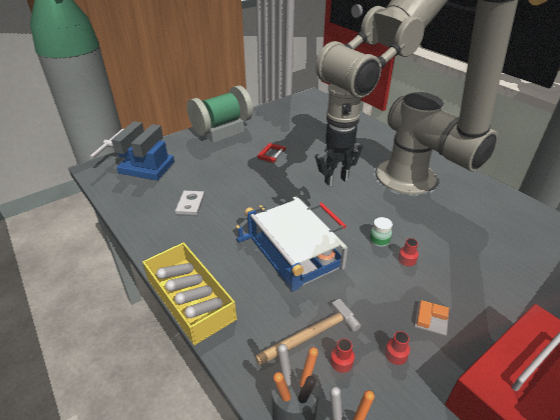

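The leaf lies level and shut at z≈.092, the gripper is clear of it, and the bystanders are where they were.

```bash
python3 -c "
from cell import r
print(r.job_done())"
```

```text
the job is handed in; nothing more can be done
None
```

I handed the job in at about 30 s on the clock: all three loose reducers stand in their own pockets beside the packed one and the leaf is shut over them, though the judge's result was not shown to me.

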